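# Put the canister lids and dippers in the basin to soak

## Task

Get the basin ready to soak the bath-salt canister lids and dippers: in the basin, nest all the lids that are there upside down (knob down), the largest at the bottom and each smaller one cupped in the next larger, and hang every dipper by its hook over the basin's rim with its cup inside the basin, hanging clear of the floor. Only when everything is in place, swing the tap's spout round so that its outlet is well over the basin, and after that open the tap half way, with the lever at 45 degrees. Leave the other things on the counter where they are.

Things in the scene. Friction and masses are not known exactly. Their poses are not given: they have to be found in the camera images.
- basin: white rectangular wash basin, fixed on the counter: outside 220 (its x) x 300 (its y) x 100 mm high, straight walls 8 mm thick, flat floor 8 mm thick. Origin: centre of its underside. Its x points away from the robot, y to the robot's left, within 0.15 rad. A pillar tap stands just beyond its +y wall and shifts with it from start to start
- tap_axis (a point): point on the tap's vertical axis, at the height of the spout's centreline, 207 mm above the counter; spout and lever both turn about this axis. Tap column radius 19 mm, spout collar 25 mm, valve head above it 21 mm
- spout (a joint): angle (rad) of the spout, a level steel tube 20 mm thick that ends 170 mm from tap_axis; can be pinched from above about 130 mm out. At 0 it points along the basin's -x, clear of the basin; grows anticlockwise seen from above; at 1.571 it points along the basin's -y, over the basin. Stops at -0.3 and 2.0; stays where left (friction 0.25 N m)
- spout_outlet (a point): centre of the mouth of the spout's outlet, facing down, 160 mm from the tap axis, 184 mm above the counter
- lever (a joint): angle (rad) of the tap's lever on top: 0 shut, 0.785 half open, 1.571 fully open. A flat bar 14 mm wide, 12 mm high, centreline 272 mm above the counter, reaching 80 mm out from the tap axis, free below beyond 25 mm; pinch it from above across its width. At 0 it points along the basin's -x; opening turns it anticlockwise seen from above. Stays where left (0.15 N m)
- lid_large: domed steel canister lid, large: 120 mm across the rim, 50 mm high. Lies upside down on its flat dark knob (62 mm across), hollow up like a bowl. Wall 4 mm, nearly upright in the top 14 mm. Origin: centre of the knob's face, lowest; z up; rim at z = 50 mm, flat inner floor at z = 20 mm, so a lid cupped in it stands 20 mm higher. 0.07 to 0.24 kg. May be absent
- lid_medium: domed steel canister lid, medium: 100 mm across the rim, 50 mm high. Lies upside down on its flat dark knob (52 mm across), hollow up like a bowl. Wall 4 mm, nearly upright in the top 14 mm. Origin: centre of the knob's face, lowest; z up; rim at z = 50 mm, flat inner floor at z = 20 mm, so a lid cupped in it stands 20 mm higher. 0.07 to 0.24 kg. May be absent
- lid_small: domed steel canister lid, small: 80 mm across the rim, 50 mm high. Lies upside down on its flat dark knob (42 mm across), hollow up like a bowl. Wall 4 mm, nearly upright in the top 14 mm. Origin: centre of the knob's face, lowest; z up; rim at z = 50 mm, flat inner floor at z = 20 mm, so a lid cupped in it stands 20 mm higher. 0.07 to 0.24 kg. May be absent
- dipper_1: aluminium dipper standing on its flat cup, 60 mm across, 45 mm high. Origin: centre of the cup's underside; z up. Upright strap handle on the cup's +x side: x = 30 to 38 mm, 14 mm wide in y, top at z = 150 mm. Hook on the handle's outer side: level bar x = 38 to 60 mm, z = 80 to 86 mm, 14 mm wide, with a finger down its outer end. 0.08 to 0.15 kg. May be absent
- dipper_1_saddle (a point): middle of the underside of dipper_1's hook bar, the part that rests on a rim: at x = 46, y = 0, z = 80 mm of the dipper
- dipper_1_tip (a point): lower end of the finger of dipper_1's hook, at x = 57, y = 0, z = 60 mm of the dipper; the finger is 6 mm thick (x = 54 to 60 mm), so the slot that goes over a wall is x = 38 to 54 mm, open below
- dipper_2: aluminium dipper standing on its flat cup, 60 mm across, 45 mm high. Origin: centre of the cup's underside; z up. Upright strap handle on the cup's +x side: x = 30 to 38 mm, 14 mm wide in y, top at z = 150 mm. Hook on the handle's outer side: level bar x = 38 to 60 mm, z = 80 to 86 mm, 14 mm wide, with a finger down its outer end. 0.08 to 0.15 kg. May be absent
- dipper_2_saddle (a point): middle of the underside of dipper_2's hook bar, the part that rests on a rim: at x = 46, y = 0, z = 80 mm of the dipper
- dipper_2_tip (a point): lower end of the finger of dipper_2's hook, at x = 57, y = 0, z = 60 mm of the dipper; the finger is 6 mm thick (x = 54 to 60 mm), so the slot that goes over a wall is x = 38 to 54 mm, open below
- dipper_3: aluminium dipper standing on its flat cup, 60 mm across, 45 mm high. Origin: centre of the cup's underside; z up. Upright strap handle on the cup's +x side: x = 30 to 38 mm, 14 mm wide in y, top at z = 150 mm. Hook on the handle's outer side: level bar x = 38 to 60 mm, z = 80 to 86 mm, 14 mm wide, with a finger down its outer end. 0.08 to 0.15 kg. May be absent
- dipper_3_saddle (a point): middle of the underside of dipper_3's hook bar, the part that rests on a rim: at x = 46, y = 0, z = 80 mm of the dipper
- dipper_3_tip (a point): lower end of the finger of dipper_3's hook, at x = 57, y = 0, z = 60 mm of the dipper; the finger is 6 mm thick (x = 54 to 60 mm), so the slot that goes over a wall is x = 38 to 54 mm, open below
- candle: bystander: amber glass candle, 60 mm across, 55 mm high; origin under its centre
- diffuser: bystander: grey square scent bottle with reeds, 55 mm square, 115 mm high without the reeds; origin under its centre
- cream_jar: bystander: amber jar, 68 mm across, 60 mm high; origin under its centre
- lotion: bystander: short white bottle, 60 mm across, 100 mm high; origin under its centre
- soap_bowl: bystander: little white soap bowl among the lids and dippers, 52 mm across, 32 mm high; origin under its centre
Things that resemble listed ones, but are neither listed nor needed, are in the scene too. What is shaped like the dipper_3 but blue or turquoise is not meant.

How it is judged:
On the way, in this order (a step that is already met when the one before it is completed fails the run):
1. all lids present are nested upside down in the basin, largest at the bottom, and all dippers present hang by their hooks on the rim with their cups inside, all let go (x of lid_large in the frame of basin between -0.1 and 0.1 m and y of lid_large in the frame of basin between -0.14 and 0.14 m and z of lid_large in the frame of basin between 0 and 0.018 m and angle between each of lid_large, lid_medium, lid_small's own z axis and vertical below 0.2 rad and linear speed of each of lid_large, lid_medium, lid_small, dipper_1, dipper_2, dipper_3 below 0.03 m/s and contact force between each of lid_large, lid_medium, lid_small, dipper_1, dipper_2, dipper_3 and the fingers below 0.05 N and x of lid_medium in the frame of basin between -0.1 and 0.1 m and y of lid_medium in the frame of basin between -0.14 and 0.14 m and z of lid_medium in the frame of basin between 0 and 0.04 m and x of lid_small in the frame of basin between -0.1 and 0.1 m and y of lid_small in the frame of basin between -0.14 and 0.14 m and z of lid_small in the frame of basin between 0 and 0.062 m and horizontal distance between lid_medium and lid_large below 0.016 m and z of lid_medium in the frame of lid_large between 0.013 and 0.032 m and horizontal distance between lid_small and lid_medium below 0.016 m and z of lid_small in the frame of lid_medium between 0.013 and 0.032 m and horizontal distance between lid_small and lid_large below 0.026 m and z of lid_small in the frame of lid_large between 0.013 and 0.054 m and z of dipper_1_saddle in the frame of basin between 0.095 and 0.108 m and z of dipper_1_tip in the frame of basin between 0.06 and 0.094 m and x of dipper_1 in the frame of basin between -0.1 and 0.1 m and y of dipper_1 in the frame of basin between -0.14 and 0.14 m and (x of dipper_1_tip in the frame of basin below -0.109 m or x of dipper_1_tip in the frame of basin above 0.109 m or y of dipper_1_tip in the frame of basin below -0.149 m or y of dipper_1_tip in the frame of basin above 0.149 m) and angle between each of dipper_1, dipper_2, dipper_3's own z axis and vertical below 0.3 rad and z of dipper_2_saddle in the frame of basin between 0.095 and 0.108 m and z of dipper_2_tip in the frame of basin between 0.06 and 0.094 m and x of dipper_2 in the frame of basin between -0.1 and 0.1 m and y of dipper_2 in the frame of basin between -0.14 and 0.14 m and (x of dipper_2_tip in the frame of basin below -0.109 m or x of dipper_2_tip in the frame of basin above 0.109 m or y of dipper_2_tip in the frame of basin below -0.149 m or y of dipper_2_tip in the frame of basin above 0.149 m) and z of dipper_3_saddle in the frame of basin between 0.095 and 0.108 m and z of dipper_3_tip in the frame of basin between 0.06 and 0.094 m and x of dipper_3 in the frame of basin between -0.1 and 0.1 m and y of dipper_3 in the frame of basin between -0.14 and 0.14 m and (x of dipper_3_tip in the frame of basin below -0.109 m or x of dipper_3_tip in the frame of basin above 0.109 m or y of dipper_3_tip in the frame of basin below -0.149 m or y of dipper_3_tip in the frame of basin above 0.149 m)), for 0.3 s.
2. the spout's outlet is over the basin (x of spout_outlet in the frame of basin between -0.085 and 0.085 m and y of spout_outlet in the frame of basin between -0.125 and 0.125 m), for 0.2 s.
3. the tap's lever stands half open (value of joint lever between 0.645 and 0.925 rad and velocity of joint lever below 0.05 rad/s), for 0.3 s.
At the end, for the whole second after the job is handed in: Lids in the basin, knob down (tilt < 0.2 rad), each centred within 16 mm in the next size (small in large 26); dippers: hook's bar on the rim, finger outside, cup inside, tilt < 0.3 rad; all let go, at rest; outlet over the basin, 17 mm in from its walls; lever at 0.785 +- 0.14 rad (all of step 1 and all of step 2 and all of step 3); the robot touches nothing.
It fails at once if a bystander is pushed more than 60 mm away or knocked over (distance of any of soap_bowl, candle, diffuser, cream_jar, lotion from where it was at the start of the episode above 0.06 m or angle between any of soap_bowl, candle, diffuser, cream_jar, lotion's own z axis and vertical above 0.7 rad).
Of lid_large, lid_medium, lid_small only 2 to 3 are there at a start; the rules pass over those that are not, and their reading is None.
Of dipper_1, dipper_2, dipper_3 only 2 to 3 are there at a start; the rules pass over those that are not, and their reading is None.
At some moment in a run one of lid_large, lid_medium, lid_small may be knocked a few centimetres aside while the robot is not near it.
It also fails if it takes over 210 s, if anything falls off the work surface, if the arm or the gripper's body presses on something with over 40 N, if the wrist force passes 120 N, or if a joint passes its speed limit or range.

## Robot

A 6-joint arm with a two-finger parallel gripper is mounted at the origin on the work surface. World frame = base frame: x ahead of the robot, y to its left, z up, the work surface at z = 0. Lengths are in m, angles in rad, forces in N, time in s.
With the tool pointing down it reaches from about 0.35 to 0.775 m from the base axis. Payload 5.5 kg.
Tool frame: the origin (TCP) lies between the finger pads; the fingertips stand 8 mm ahead of it and the grasp point (between the pads) lies 11 mm behind it; z points along the fingers, y is the line along which they close (so a half turn about z gives the same grasp; the last joint's range is limited). The gripper opens to 85 mm and grips with 20 to 120 N. Pads are 22 mm wide; open, the fingers measure 114 mm over their backs; the gripper's body (76 mm by 85 mm) begins 54 mm behind the grasp point. The pads swing forward as they close: fully open they stand 13 mm farther back than shut.
Start: joints at [-1.457, 0.313, 0.046, 1.304, 0, 1.431], TCP at [0.144, -0.557, 0.239] pointing down, gripper open.
Joint ranges: [-2.76, 2.76], [-0.86, 1.69], [-1.03, 1.26], [-2.2, 2.34], [-1.47, 1.5], [-3.14, 3.14]. Speed limits (rad/s): [2.57, 2.57, 3.14, 3.14, 3.14, 3.14].

## Interface

Orientations are given as a unit quaternion [w, x, y, z].
In Python, from workcell import status, vision, job gives the robot as it stands. The module is installed in compiled form; this text tells all that it offers.
- The arm moves only by the tool apply_moves, never from a script. Its argument "moves" is one flat list of numbers, 6 for each row, row after row: the shift along the world's x, y, z in units of 25 mm (1.0 is 25 mm), then the turn, a rotation vector about the world's x, y, z in rad. In form: [x, y, z, rx, ry, rz, x, y, z, rx, ry, rz, ...]. A call has 1 to 20 rows; each row is the pose to reach, as a shift and turn from the pose commanded when the call began; what a row does not reach only later rows make up. A row lasts 1/12 s, in which the tool goes at most 41.7 mm and 7.16 degrees, less where a joint would pass 70% of its speed; a pose out of reach is approached as far as the arm can. A call with a gripper value outside its range is refused whole. "claw" is the opening in per cent of the stroke, from 0 (shut) to 100 (fully open), set as the call begins (left out, the last holds). The fingers move at their own pace and stop on an object; "newtons" is the grip in N (left out, the last holds). Time passes only in rows, so rows that repeat a pose let the fingers close. It gives the time, the measured TCP pose, the force, the opening and the grip force at its end, in the units of the state.
- status.get_state(): the state, without advancing time (a new reading comes with each control period).
- vision.read_camera(name): name is "scene" or "side" or "wrist"; returns a dict with "image" (384x512x3 uint8, blue, green, red), "camera_matrix" (3x3 intrinsics, pixels), "camera_from_world" (4x4, takes a point from world to camera coordinates). Camera axes: x right, y down, z forward; pixel columns grow to the right and rows downward; lengths in m; the calibration is good to about 2 mm. A picture is of the moment at which its call begins. There is no depth.
- job.hand_in(): hands the job in; it is judged then, once.
The state is a dict: "clock": time; "joint_pos": joint angles; "qvel": joint speeds; "tau": joint torques, N m; "tcp_pos": TCP position; "orientation": TCP orientation; "wrist_force": force on the tool from outside, world axes, zero at the start; "ft_torque": the same for the moment, N m; "finger_gap": finger opening in m; "grip_force": force on a finger pad.
Only numpy, scipy, OpenCV 4.12 (cv2) and the standard library are available. Lean on these libraries where they do the work, as an engineer would, in place of code of your own. Each camera call takes 0.05 s, during which the arm holds its last target. There are 200 camera calls.

## Working session

There is one attempt and no reset: what is moved stays moved. The work goes in short steps, Python scripts to look and compute and a tool call to move; the robot and the scene stay as the last step left them, time stands still between calls to the robot, and variables do not carry over. Pictures are saved under pics/ and viewed, at most 14 in all, crops included, and the job is handed in when it is done.

Besides the shell and the picture viewer there is one more tool, called by a JSON object that holds its "name" and its "arguments", one argument or row to a line. apply_moves: Moves the arm, as the interface text tells. Its arguments: {"type":"object","properties":{"moves":{"type":"array","items":{"type":"number"}},"claw":{"type":"number"},"newtons":{"type":"number"}},"required":["moves"]}

```bash
mkdir -p pics; cat > h.py <<'E'
import numpy as np, cv2
from workcell import status, vision, job
def cam(n):
    r=vision.read_camera(n); return r["image"],np.array(r["camera_matrix"]),np.array(r["camera_from_world"])
def ray(K,T,u,v,z):
    R=T[:3,:3];c=-R.T@T[:3,3];d=R.T@np.linalg.inv(K)@np.array([u,v,1.]);return c+d*(z-c[2])/d[2]
def proj(K,T,p):
    q=K@(T[:3,:3]@np.asarray(p)+T[:3,3]);return q[:2]/q[2]
def save(n,img): cv2.imwrite("pics/"+n+".png",img)
E
python3 - <<'E'
from h import *
for n in("scene","side"):
    i,K,T=cam(n);np.savez(n+"0.npz",i=i,K=K,T=T);save(n+"0",cv2.resize(i,(800,600),interpolation=cv2.INTER_CUBIC));print(n,-T[:3,:3].T@T[:3,3],K[0,0])
print(status.get_state())
E
```

```text
scene [1.10307953 0.12720512 1.1309212 ] 406.49831144919665
side [ 0.4366683  -1.20913479  1.21303307] 447.07255206167883
{'clock': 0.1, 'joint_pos': array([-1.45660317e+00,  3.13953750e-01,  4.51135363e-02,  1.30358061e+00,
        2.51352150e-06,  1.43118994e+00]), 'qvel': array([ 4.14168419e-04,  5.63080397e-04,  3.19826439e-03, -2.51030754e-04,
        8.98185137e-04, -3.29230572e-05]), 'tau': array([ 2.97822880e-03, -4.81721878e+01,  2.99246532e+01,  1.26324937e-02,
       -1.51083873e-04,  2.08635967e-06]), 'tcp_pos': array([ 0.14431219, -0.55615848,  0.23849039]), 'orientation': array([-8.12164897e-04,  9.91958696e-01,  1.26559417e-01,  1.15772843e-05]), 'wrist_force': array([ 0.50879783,  0.1942362 , -0.22600797]), 'ft_torque': array([ 0.03258793, -0.02363837, -0.03048595]), 'grip_force': 0.0, 'finger_gap': 0.08579697869954901}
```

View pics/scene0.png

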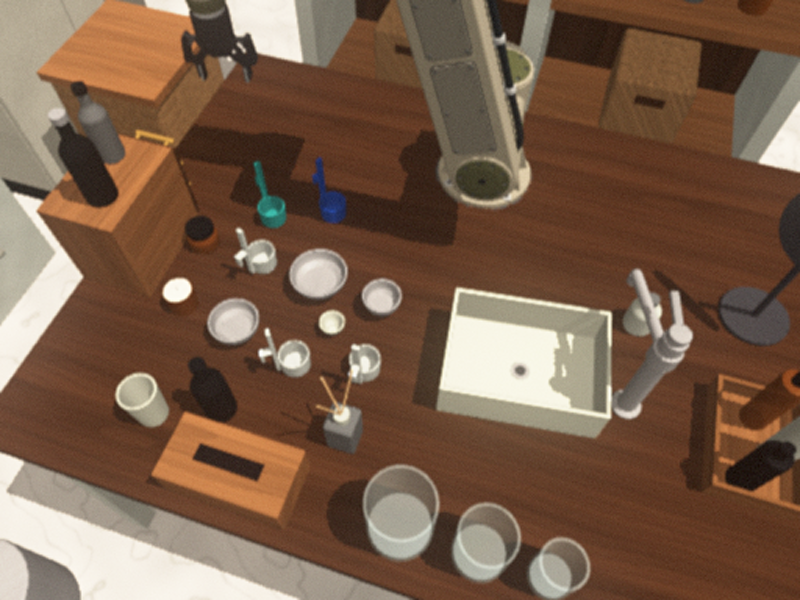

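View pics/side0.png

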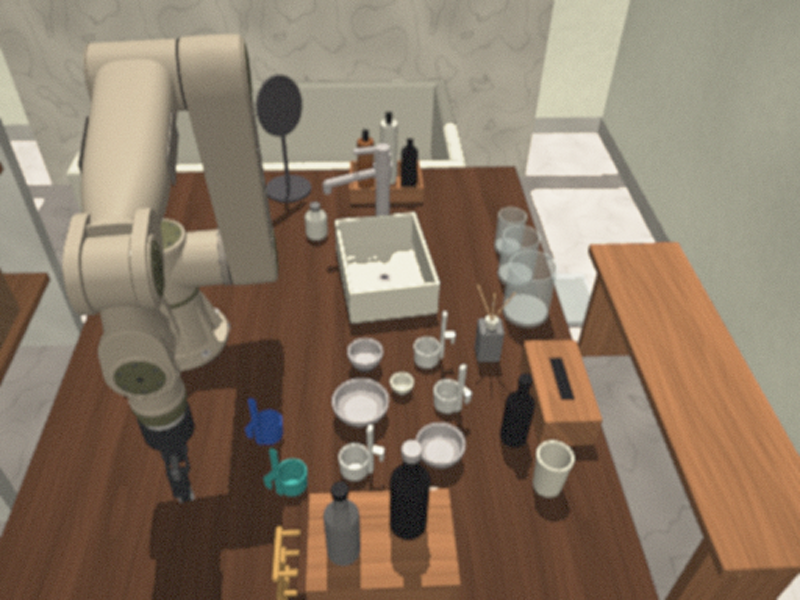

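```bash
python3 - <<'E'
from h import *
a=np.load("scene0.npz")["i"];b=np.load("side0.npz")["i"]
save("cropA",cv2.resize(a[140:250,125:275],(800,587),interpolation=cv2.INTER_CUBIC))
save("cropB",cv2.resize(b[190:320,200:320],(553,600),interpolation=cv2.INTER_CUBIC))
for n,boxes in(("scene",{"L":(203,176,40,35),"M":(149,206,40,34),"S":(244,190,32,30),"bowl":(212,207,20,20)}),("side",{"L":(231,258,42,36),"M":(281,287,38,40),"S":(233,227,28,26),"bowl":(257,246,20,20)})):
    d=np.load(n+"0.npz");i,K,T=d["i"],d["K"],d["T"]
    hsv=cv2.cvtColor(i,cv2.COLOR_BGR2HSV);m=((hsv[...,1]<75)&(hsv[...,2]>85)).astype(np.uint8)
    c0=-T[:3,:3].T@T[:3,3]
    nl,lab=cv2.connectedComponents(m)
    for k,(cx,cy,w,h) in boxes.items():
        r={"L":.06,"M":.05,"S":.04,"bowl":.026}[k];z=.032 if k=="bowl" else .05
        s=lab[cy-h//2:cy+h//2,cx-w//2:cx+w//2];l=np.bincount(s[s>0]).argmax()
        cs,_=cv2.findContours((lab==l).astype(np.uint8),0,1);c=max(cs,key=len)[:,0]
        P=np.array([ray(K,T,u,v,z)[:2] for u,v in c])
        f=P.mean(0)-c0[:2];f/=np.linalg.norm(f);t=np.array([-f[1],f[0]])
        a_,b_=P@f,P@t
        ctr=f*(a_.max()-r)+t*(b_.max()+b_.min())/2
        print(n,k,len(c),ctr.round(4),"width",np.ptp(b_).round(3),np.ptp(a_).round(3))
E
```

```text
scene L 98 [ 0.4286 -0.2523] width 0.122 0.128
scene M 88 [ 0.5884 -0.3698] width 0.102 0.108
scene S 68 [ 0.4422 -0.1102] width 0.08 0.087
scene bowl 44 [ 0.5234 -0.1875] width 0.052 0.056
side L 199 [ 0.4307 -0.2516] width 0.121 0.262
side M 104 [ 0.5768 -0.3679] width 0.128 0.113
side S 63 [ 0.4449 -0.112 ] width 0.082 0.098
side bowl 43 [ 0.5228 -0.1911] width 0.053 0.064
```

View pics/cropA.png

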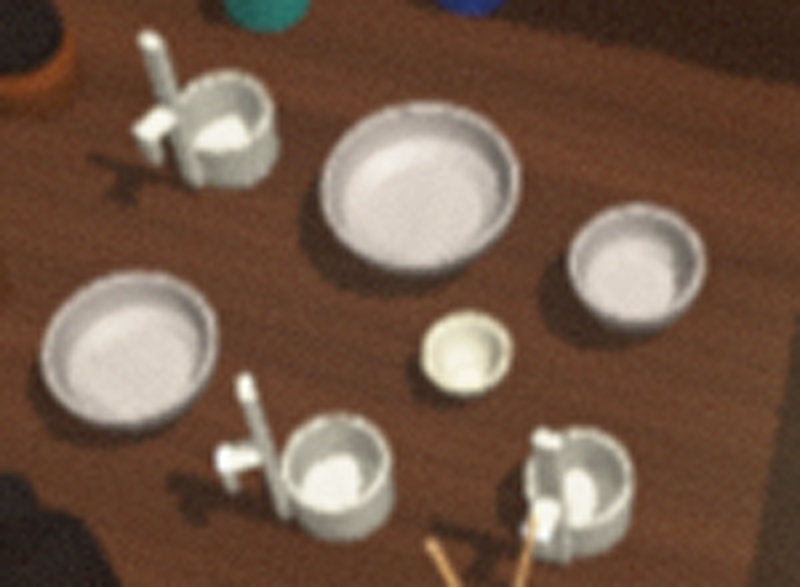

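View pics/cropB.png

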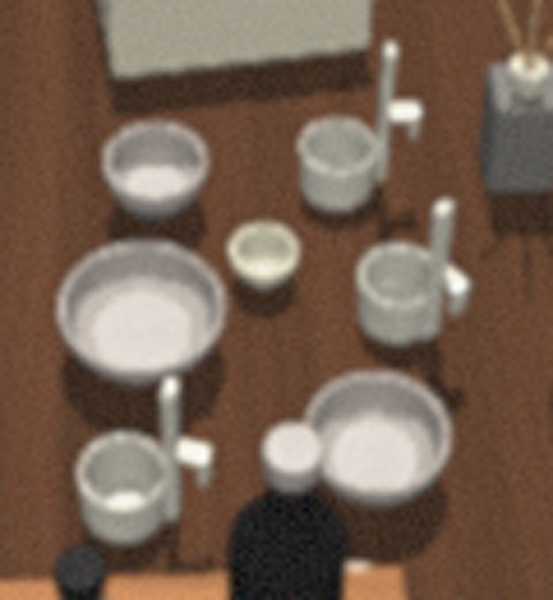

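```bash
python3 - <<'E'
from h import *
S=np.load("scene0.npz");D=np.load("side0.npz")
a=cv2.resize(S["i"][165:285,275:455],None,fx=4.4,fy=4.4,interpolation=cv2.INTER_CUBIC)[:,:400*2]
b=cv2.resize(D["i"][85:210,200:290],None,fx=4.4,fy=4.4,interpolation=cv2.INTER_CUBIC)
save("basA",a);save("basB",b);print(a.shape,b.shape)
def tri(p,q):
    A=[]
    for (u,v),d in((p,S),(q,D)):
        M=d["K"]@d["T"][:3];A+= [u*M[2]-M[0],v*M[2]-M[1]]
    A=np.array(A);return np.linalg.lstsq(A[:,:3],-A[:,3],rcond=None)[0]
sc=lambda x,y:(125+x/5.333,140+y/5.333)
sd=lambda x,y:(200+x/4.61,190+y/4.61)
for k,t1,t2,c1,c2 in(("A",(150,40),(171,384),(226,105),(123,470)),("B",(246,381),(443,206),(337,460),(400,275)),("C",(547,438),(390,47),(580,478),(338,148))):
    t=tri(sc(*t1),sd(*t2));c=[ray(d["K"],d["T"],*p,.045)[:2] for d,p in((S,sc(*c1)),(D,sd(*c2)))]
    cm=np.mean(c,0);v=t[:2]-cm
    print(k,"top",t.round(4),"cup",np.round(c,4),"dist",np.linalg.norm(v).round(4),"yaw",np.arctan2(v[1],v[0]).round(3))
E
```

```text
(528, 792, 3) (550, 396, 3)
A top [ 0.449  -0.4019  0.147 ] cup [[ 0.4106 -0.3887]
 [ 0.4176 -0.3962]] dist 0.0361 yaw -0.263
B top [ 0.6407 -0.2567  0.1476] cup [[ 0.6196 -0.2257]
 [ 0.6229 -0.2336]] dist 0.0333 yaw -0.946
C top [ 0.6218 -0.096   0.147 ] cup [[ 0.5876 -0.092 ]
 [ 0.5884 -0.1035]] dist 0.0338 yaw 0.053
```

View pics/basA.png

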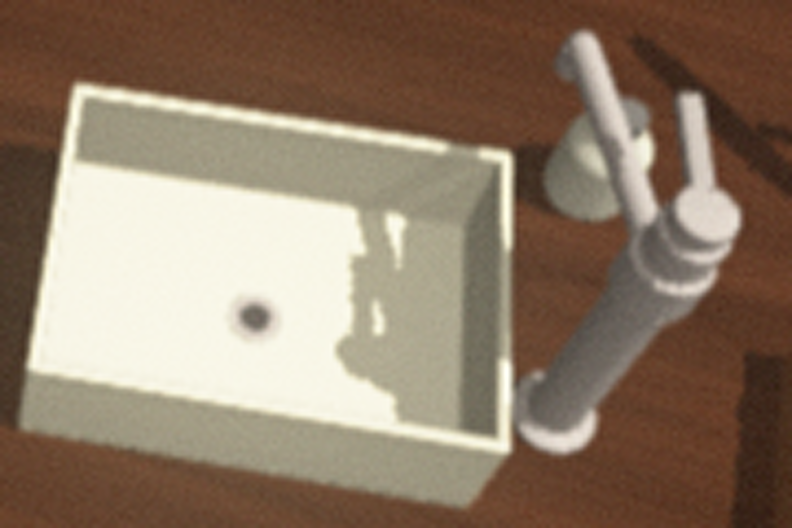

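View pics/basB.png

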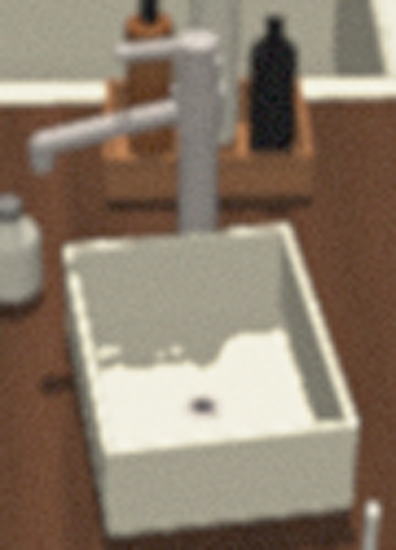

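```bash
cat >> h.py <<'E'
def tri2(p,q,S,D):
    A=[]
    for (u,v),d in((p,S),(q,D)):
        M=d["K"]@d["T"][:3];A+= [u*M[2]-M[0],v*M[2]-M[1]]
    A=np.array(A);return np.linalg.lstsq(A[:,:3],-A[:,3],rcond=None)[0]
E
python3 - <<'E'
from h import *
from scipy.optimize import least_squares
S=np.load("scene0.npz");D=np.load("side0.npz")
sc=lambda x,y:(275+x/4.4,165+y/4.4)
sd=lambda x,y:(200+x/4.4,85+y/4.4)
cor={(-1,-1):((76,85),(95,452)),(-1,1):((513,150),(64,246)),(1,1):((510,450),(290,224)),(1,-1):((28,374),(357,425))}
P={k:tri2(sc(*a),sd(*b),S,D) for k,(a,b) in cor.items()}
for k in P:print(k,P[k].round(4))
def f(x):
    r=[]
    for k,p in P.items():
        c,s=np.cos(x[2]),np.sin(x[2]);w=np.array([[c,-s],[s,c]])@[k[0]*.11,k[1]*.15]+x[:2];r+=list(w-p[:2])
    return r
q=least_squares(f,[.55,.1,0]);print("basin",q.x.round(4),np.round(q.fun,4))
t=tri2(sc(707,213),sd(199,40),S,D);print("valve",t.round(4))
c,s=np.cos(q.x[2]),np.sin(q.x[2]);print("valve in basin",np.array([[c,s],[-s,c]])@(t[:2]-q.x[:2]))
for n,p in{"lever tip":((690,93),(120,46)),"spout tip":((580,45),(38,145))}.items():print(n,tri2(sc(*p[0]),sd(*p[1]),S,D).round(4))
# obstacles 800-scale px
o=lambda p:(p[0]/1.5625,p[1]/1.5625)
for n,a,b in(("blackbottle top",(198,365),(525,382)),("candle",(177,290),None),("diffuser neck",(341,412),(491,322)),("jar",(200,228),None)):
    print(n,tri2(o(a),o(b),S,D).round(3) if b else ray(S["K"],S["T"],*o(a),.055).round(3))
E
```

```text
(-1, -1) [0.4048 0.0365 0.0905]
(-1, 1) [0.3726 0.331  0.0958]
(1, 1) [0.5914 0.3578 0.0971]
(1, -1) [0.6297 0.0637 0.0919]
basin [0.4996 0.1972 0.1198] [ 0.0035 -0.0013 -0.0001  0.0021 -0.0006  0.0015 -0.0029 -0.0022]
valve [0.5048 0.4035 0.2734]
valve in basin [0.02984333 0.20418371]
lever tip [0.4315 0.3862 0.2788]
spout tip [0.3542 0.3406 0.2025]
blackbottle top [ 0.752 -0.328  0.177]
candle [ 0.564 -0.504  0.055]
diffuser neck [ 0.73  -0.087  0.106]
jar [ 0.405 -0.534  0.055]
```

{"name": "apply_moves", "arguments": {
  "moves": [13.7,12.4,1,0,0,1.437,13.7,12.4,1,0,0,1.437,13.7,12.4,1,0,0,1.437,13.7,12.4,1,0,0,1.437,13.7,12.4,1,0,0,1.437,13.7,12.4,1,0,0,1.437,13.7,12.4,1,0,0,1.437,13.7,12.4,1,0,0,1.437,13.7,12.4,1,0,0,1.437,13.7,12.4,1,0,0,1.437,13.7,12.4,1,0,0,1.437,13.7,12.4,1,0,0,1.437,13.7,12.4,1,0,0,1.437,13.7,12.4,1,0,0,1.437,13.7,12.4,1,0,0,1.437],
  "claw": 40,
  "newtons": 60
}}

```text
clock: 1.35
tcp_pos: [0.4861, -0.2471, 0.2639]
orientation: [-0.0, 0.664, 0.747, -0.0]
wrist_force: [0.7, -0.2, 0.4]
finger_gap: 0.0338
grip_force: 0.0
```

```bash
python3 - <<'E'
from h import *
i,K,T=cam("wrist");np.savez("w1.npz",i=i,K=K,T=T);save("w1",i)
s=status.get_state();print(s["tcp_pos"],s["orientation"],s["joint_pos"],s["clock"]);print(-T[:3,:3].T@T[:3,3],T[2,:3])
for p in((.4296,-.252,.05),(.4872,-.2451,.05),(.6218,-.096,.15),(.588,-.3695,.05),(.443,-.111,.05)):print(p,proj(K,T,p).round())
E
```

```text
[ 0.48592341 -0.24742044  0.26403163] [-3.45806596e-04  6.64600839e-01  7.47198491e-01 -1.43210486e-04] [-6.18090815e-01  2.50001788e-01  2.09050100e-02  1.34241819e+00
 -2.09578848e-04  8.35828348e-01] 1.4
[ 0.47796446 -0.18100479  0.39885328] [ 0.02981172 -0.2603988  -0.96504079]
(0.4296, -0.252, 0.05) [212. 176.]
(0.4872, -0.2451, 0.05) [256. 176.]
(0.6218, -0.096, 0.15) [441.  39.]
(0.588, -0.3695, 0.05) [316. 269.]
(0.443, -0.111, 0.05) [232.  59.]
```

View pics/w1.png

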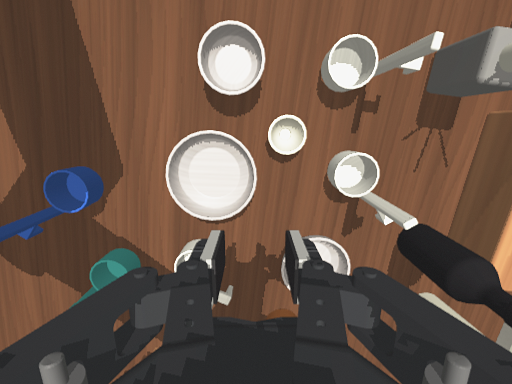

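{"name": "apply_moves", "arguments": {
  "moves": [0.05,0.1,-4,0,0,0,0.05,0.1,-7,0,0,0,0.05,0.1,-7,0,0,0,0.05,0.1,-7.5,0,0,0,0.05,0.1,-8,0,0,0,0.05,0.1,-8.5,0,0,0,0.05,0.1,-8.76,0,0,0,0.05,0.1,-8.76,0,0,0,0.05,0.1,-8.76,0,0,0]
}}

```text
clock: 2.15
tcp_pos: [0.4882, -0.2453, 0.0461]
orientation: [0.001, 0.664, 0.748, 0.0]
wrist_force: [0.5, -0.5, -0.3]
finger_gap: 0.0343
grip_force: 0.0
```

{"name": "apply_moves", "arguments": {
  "moves": [0,0,0,0,0,0,0,0,0,0,0,0,0,0,0,0,0,0,0,0,0,0,0,0,0,0,0,0,0,0,0,0,0,0,0,0],
  "claw": 0
}}

```text
clock: 2.65
tcp_pos: [0.4885, -0.245, 0.0473]
orientation: [0.001, 0.664, 0.748, -0.001]
wrist_force: [-1.4, -0.1, 6.9]
finger_gap: 0.0042
grip_force: 57.0
```

{"name": "apply_moves", "arguments": {
  "moves": [0,0,0.5,0,0,0,0,0,1,0,0,0,0,0,2,0,0,0,0,0,3,0,0,0,0,0,4,0,0,0,0,0,5,0,0,0,0,0,6,0,0,0,0,0,6,0,0,0,0,0,6,0,0,0]
}}

```text
clock: 3.4
tcp_pos: [0.4894, -0.2448, 0.1976]
orientation: [0.002, 0.663, 0.748, 0.0]
wrist_force: [0.2, -0.1, -2.0]
finger_gap: 0.0014
grip_force: 59.4
```

```bash
python3 - <<'E'
from h import *
i,K,T=cam("wrist");save("w2",i)
s=status.get_state();print(s["tcp_pos"],s["orientation"],s["finger_gap"],s["grip_force"],s["clock"])
E
```

```text
[ 0.48841146 -0.24415916  0.19591662] [8.77599831e-04 6.63382670e-01 7.48279779e-01 1.85371898e-04] 0.0018219342346323104 59.43223886499254 3.45
```

View pics/w2.png

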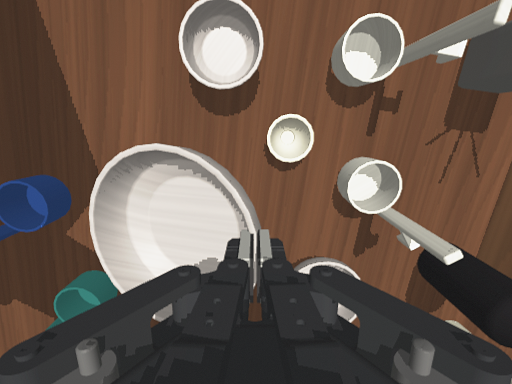

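```bash
python3 - <<'E'
from h import *
i,K,T=cam("wrist");save("w2b",i)
s=status.get_state();t=s["tcp_pos"];print(t,s["finger_gap"])
for tilt in(-.3,-.2,-.1,0,.1,.2,.3):
  c=np.array([t[0],t[1],t[2]+.005]);u=np.array([-.9928,-.1197,0]);v=np.array([-u[1],u[0],0]);n=u*np.cos(tilt)+np.array([0,0,1])*np.sin(tilt)
  a=np.linspace(0,6.28,60);P=np.array([proj(K,T,c+n*(.058+.06*np.cos(x))+v*.06*np.sin(x)) for x in a])
  l=P[P[:,0].argmin()];tp=P[P[:,1].argmin()];print(tilt,"left",l.round(),"top",tp.round())
E
```

```text
[ 0.48777708 -0.24377116  0.19476903] 0.0019514089320738386
-0.3 left [ 81. 210.] top [153. 136.]
-0.2 left [ 64. 216.] top [147. 137.]
-0.1 left [ 47. 223.] top [141. 137.]
0 left [ 29. 231.] top [135. 138.]
0.1 left [ 11. 240.] top [131. 139.]
0.2 left [ -8. 251.] top [127. 139.]
0.3 left [-27. 264.] top [124. 140.]
```

{"name": "apply_moves", "arguments": {
  "moves": [0,1,1.6,0,0,0,0.3,2.5,1.6,0,0,0,0.5,4,1.6,0,0,0,0.7,5.5,1.6,0,0,0,0.9,7,1.6,0,0,0,1.1,8.5,1.6,0,0,0,1.3,10,1.6,0,0,0,1.4,11.5,1.6,0,0,0,1.5,13,1.6,0,0,0,1.6,14.5,1.6,0,0,0,1.7,16,1.6,0,0,0,1.75,17.5,1.6,0,0,0,1.75,18.7,1.6,0,0,0,1.75,19.5,1.6,0,0,0,1.75,19.8,1.6,0,0,0,1.75,19.8,1.6,0,0,0,1.75,19.8,1.6,0,0,0],
  "newtons": 110,
  "claw": 0
}}

```text
clock: 4.92
tcp_pos: [0.5313, 0.2504, 0.234]
orientation: [-0.0, 0.663, 0.748, -0.001]
wrist_force: [-0.2, -0.7, -2.9]
finger_gap: 0.0017
grip_force: 66.1
```

```bash
python3 - <<'E'
from h import *
i,K,T=cam("wrist");np.savez("w3.npz",i=i,K=K,T=T);save("w3",i)
s=status.get_state();print(s["tcp_pos"],s["orientation"],s["finger_gap"],s["grip_force"],s["clock"])
x=s["tcp_pos"]
for q in((-.11,.15),(.11,.15),(.11,-.15),(-.11,-.15)):
    w=np.array([.4996,.1972])+np.array([[.9928,-.1197],[.1197,.9928]])@q;print(q,proj(K,T,[*w,.1]).round())
E
```

```text
[0.53150286 0.24983401 0.23440888] [-2.01500008e-04  6.63650432e-01  7.48042222e-01 -9.47708387e-04] 0.0015338340759554672 66.07894854246751 4.9667
(-0.11, 0.15) [96. 86.]
(0.11, 0.15) [334.  86.]
(0.11, -0.15) [315. 351.]
(-0.11, -0.15) [134. 350.]
```

View pics/w3.png

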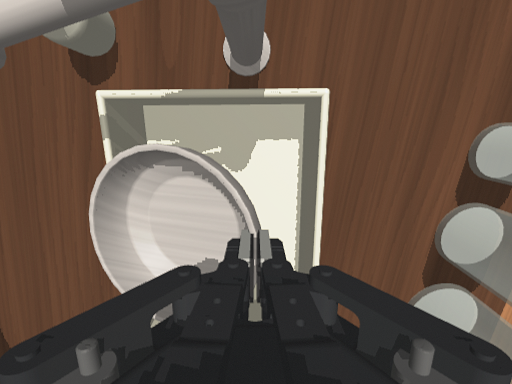

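{"name": "apply_moves", "arguments": {
  "moves": [-0.1,-0.1,-1.5,0,0,0,-0.1,-0.1,-3,0,0,0,-0.1,-0.1,-4,0,0,0,-0.1,-0.1,-4.8,0,0,0,-0.1,-0.1,-5.4,0,0,0,-0.1,-0.1,-5.8,0,0,0,-0.1,-0.1,-6.2,0,0,0,-0.1,-0.1,-6.5,0,0,0,-0.1,-0.1,-6.8,0,0,0,-0.1,-0.1,-7,0,0,0,-0.1,-0.1,-7.1,0,0,0,-0.1,-0.1,-7.1,0,0,0]
}}

```text
clock: 5.97
tcp_pos: [0.5398, 0.2496, 0.0644]
orientation: [0.007, 0.664, 0.748, 0.008]
wrist_force: [11.2, -0.5, 16.2]
finger_gap: 0.0018
grip_force: 97.9
```

{"name": "apply_moves", "arguments": {
  "moves": [0,0,0,0,0,0,0,0,0,0,0,0,0,0,0,0,0,0,0,0,0,0,0,0,0,0,1,0,0,0,0,0,2,0,0,0,0,0,3.5,0,0,0,0,0,5,0,0,0,0,0,6.5,0,0,0,0,0,7,0,0,0,0,0,7,0,0,0],
  "claw": 30
}}

```text
clock: 6.88
tcp_pos: [0.5307, 0.249, 0.237]
orientation: [0.002, 0.663, 0.748, 0.003]
wrist_force: [0.0, -0.7, -0.2]
finger_gap: 0.0257
grip_force: 0.0
```

```bash
python3 - <<'E'
from h import *
i,K,T=cam("wrist");np.savez("w4.npz",i=i,K=K,T=T)
j,Ks,Ts=cam("scene");np.savez("scene4.npz",i=j,K=Ks,T=Ts)
c=np.vstack([cv2.resize(i[:280],(512,280)),cv2.resize(j[140:290,120:450],(512,233))]);save("w4",c)
s=status.get_state();print(s["tcp_pos"],s["clock"])
for q in((-.11,.15),(.11,.15),(.11,-.15),(-.11,-.15)):
    w=np.array([.4996,.1972])+np.array([[.9928,-.1197],[.1197,.9928]])@q;print(q,proj(K,T,[*w,.1]).round())
E
```

```text
[0.52889485 0.24834151 0.23237184] 6.9833
(-0.11, 0.15) [96. 85.]
(0.11, 0.15) [332.  85.]
(0.11, -0.15) [314. 348.]
(-0.11, -0.15) [134. 349.]
```

View pics/w4.png

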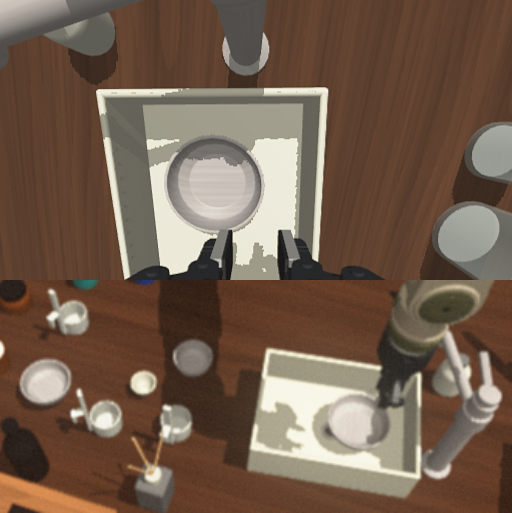

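```bash
cat >> h.py <<'E'
def lid(i,K,T,xy,r,z=.05,thr=(75,85),win=22):
    "rim circle: Canny-free mask; far extreme and side extents"
    hsv=cv2.cvtColor(i,cv2.COLOR_BGR2HSV);m=((hsv[...,1]<thr[0])&(hsv[...,2]>thr[1])).astype(np.uint8)
    c0=-T[:3,:3].T@T[:3,3];u,v=proj(K,T,[*xy,z]).astype(int)
    n,lab=cv2.connectedComponents(m);s=lab[v-6:v+6,u-6:u+6];l=np.bincount(s[s>0]).argmax()
    cs,_=cv2.findContours((lab==l).astype(np.uint8),0,1);c=max(cs,key=len)[:,0]
    P=np.array([ray(K,T,a,b,z)[:2] for a,b in c]);f=P.mean(0)-c0[:2];f/=np.linalg.norm(f);t=np.array([-f[1],f[0]])
    return f*((P@f).max()-r)+t*((P@t).max()+(P@t).min())/2,np.ptp(P@t),np.ptp(P@f)
E
python3 - <<'E'
from h import *
d=np.load("scene4.npz")
for k,xy,r in(("M",(.588,-.3695),.05),("S",(.443,-.111),.04)):
    try:print(k,lid(d["i"],d["K"],d["T"],xy,r))
    except Exception as e:print(k,e)
    print(" thr40",lid(d["i"],d["K"],d["T"],xy,r,thr=(90,60)))
w=np.load("w4.npz");K,T=w["K"],w["T"]
print("L",[ray(K,T,u,v,.058).round(4) for u,v in((215,184),(165,184),(264,184),(215,135),(215,233))])
print("tl,tr",[ray(K,T,u,v,.1).round(4) for u,v in((97,91),(328,89))])
E
```

```text
M (array([ 0.588355  , -0.36979535]), np.float64(0.1022682569520198), np.float64(0.10801259047972042))
 thr40 (array([ 0.58717523, -0.37053699]), np.float64(0.1041518395976947), np.float64(0.1113371696299557))
S (array([ 0.44226743, -0.11014925]), np.float64(0.07965796640001513), np.float64(0.08704045835801189))
 thr40 (array([ 0.44164779, -0.10889324]), np.float64(0.08244775931051579), np.float64(0.09059230715283068))
L [array([0.4849, 0.2421, 0.058 ]), array([0.4262, 0.2351, 0.058 ]), array([0.5425, 0.249 , 0.058 ]), array([0.4802, 0.2985, 0.058 ]), array([0.49 , 0.18 , 0.058])]
tl,tr [array([0.3728, 0.3275, 0.1   ]), array([0.5876, 0.3554, 0.1   ])]
```

{"name": "apply_moves", "arguments": {
  "moves": [0,-1.5,1,0,0,0,0,-3,1,0,0,0,0,-4.5,1,0,0,0,0,-6,1,0,0,0,0,-7.5,1,0,0,0,0,-9,1,0,0,0,0,-10.5,1,0,0,0,0,-12,1,0,0,0,0,-13.5,1,0,0,0,0,-15,1,0,0,0,0,-16.5,1,0,0,0,0,-18,1,0,0,0,0.5,-19.5,1,0,0,0,1.2,-20.8,1,0,0,0,2.1,-22,1,0,0,0,3.2,-23.2,1,0,0,0,4.27,-24.5,0,0,0,0,4.27,-24.5,-1,0,0,0,4.27,-24.5,-2,0,0,0,4.27,-24.5,-2,0,0,0],
  "claw": 40
}}

```text
clock: 8.65
tcp_pos: [0.6324, -0.3622, 0.1714]
orientation: [-0.008, 0.664, 0.748, -0.001]
wrist_force: [-1.1, 0.4, -2.4]
finger_gap: 0.0342
grip_force: 0.0
```

```bash
python3 - <<'E'
from h import *
j,K,T=cam("side");k,K2,T2=cam("scene")
s=status.get_state();print(s["tcp_pos"],s["orientation"],s["clock"])
for xy,r,n in(((.588,-.3695),.05,"M"),((.443,-.111),.04,"S")):
  for im,KK,TT in((j,K,T),(k,K2,T2)):
    try:print(n,lid(im,KK,TT,xy,r))
    except Exception as e:print(n,e)
E
```

```text
[ 0.63439206 -0.36283335  0.17939761] [-3.62510982e-03  6.63424394e-01  7.48234485e-01 -2.96399158e-04] 8.75
M (array([ 0.57697388, -0.36789864]), np.float64(0.1275199410962764), np.float64(0.11336630149904614))
M (array([ 0.58835581, -0.36979922]), np.float64(0.10226663349649368), np.float64(0.10734539983503837))
S (array([ 0.44491619, -0.11197063]), np.float64(0.0819891758254645), np.float64(0.0976256355095539))
S (array([ 0.442189  , -0.11017626]), np.float64(0.07967166814106016), np.float64(0.08713196899772468))
```

{"name": "apply_moves", "arguments": {
  "moves": [0,0,-1.5,0,0,0,0,0,-3,0,0,0,0,0,-4,0,0,0,0,0,-4.8,0,0,0,0,0,-5.3,0,0,0,0,0,-5.55,0,0,0,0,0,-5.55,0,0,0,0,0,-5.55,0,0,0],
  "claw": 40,
  "newtons": 110
}}

```text
clock: 9.42
tcp_pos: [0.637, -0.3646, 0.046]
orientation: [0.001, 0.663, 0.748, 0.0]
wrist_force: [0.4, -0.6, -0.2]
finger_gap: 0.0339
grip_force: 0.0
```

{"name": "apply_moves", "arguments": {
  "moves": [0,0,0,0,0,0,0,0,0,0,0,0,0,0,0,0,0,0,0,0,0,0,0,0,0,0,0,0,0,0,0,0,0,0,0,0,0,0,0,0,0,0],
  "claw": 0
}}

```text
clock: 10.0
tcp_pos: [0.636, -0.3655, 0.0469]
orientation: [0.001, 0.664, 0.748, -0.001]
wrist_force: [-3.2, -0.4, 8.6]
finger_gap: 0.0021
grip_force: 90.5
```

{"name": "apply_moves", "arguments": {
  "moves": [0,0,0.5,0,0,0,0,0,1,0,0,0,0,0,2,0,0,0,0,0,3,0,0,0,0,0,4,0,0,0,0,0,5,0,0,0,0,0,6,0,0,0,0,0,7,0,0,0,0,0,7,0,0,0,0,0,7,0,0,0]
}}

```text
clock: 10.83
tcp_pos: [0.6376, -0.3646, 0.2221]
orientation: [0.003, 0.663, 0.748, 0.001]
wrist_force: [0.2, -0.3, -3.2]
finger_gap: 0.0015
grip_force: 70.2
```

```bash
cat >> h.py <<'E'
def tilt(i,K,T,tcp,r,az):
    "extents of held lid seen by wrist: compare left/top extremes with predicted"
    hsv=cv2.cvtColor(i,cv2.COLOR_BGR2HSV);m=((hsv[...,1]<75)&(hsv[...,2]>85)).astype(np.uint8)
    u=np.array([-np.cos(az),-np.sin(az),0]);c=np.array(tcp)+[0,0,.005];v=np.array([-u[1],u[0],0])
    a,b=proj(K,T,c+u*(r-.002)*.7+[0,0,-.02]).astype(int);n,lab=cv2.connectedComponents(m);s=lab[b-10:b+10,a-10:a+10];l=np.bincount(s[s>0]).argmax()
    q=np.argwhere(lab==l)[:,::-1];print("obs left",q[q[:,0].argmin()],"top",q[q[:,1].argmin()],len(q))
    for t in(-.5,-.4,-.3,-.2,-.1,0,.1):
        n=u*np.cos(t)+np.array([0,0,1])*np.sin(t)
        P=np.array([proj(K,T,c+n*(r-.002+r*np.cos(x))+v*r*np.sin(x)) for x in np.linspace(0,6.28,90)])
        print(t,P[P[:,0].argmin()].round(),P[P[:,1].argmin()].round())
E
python3 - <<'E'
from h import *
i,K,T=cam("wrist");save("w5",i)
s=status.get_state();print(s["tcp_pos"],s["orientation"],s["finger_gap"],s["clock"],s["wrist_force"])
tilt(i,K,T,s["tcp_pos"],.05,.12)
E
```

```text
[ 0.63670579 -0.3640878   0.21979642] [9.25620834e-04 6.63354226e-01 7.48304829e-01 4.43525200e-04] 0.001571251441321331 10.8833 [-0.63713667 -0.12102522 -1.14597092]
obs left [ 10 232] top [157 153] 20091
-0.5 [130. 212.] [174. 153.]
-0.4 [118. 216.] [173. 154.]
-0.3 [106. 221.] [167. 155.]
-0.2 [ 94. 227.] [162. 156.]
-0.1 [ 81. 233.] [158. 157.]
0 [ 69. 240.] [154. 159.]
0.1 [ 57. 248.] [150. 160.]
```

```bash
python3 - <<'E'
from h import *
i=cv2.imread("pics/w5.png");h=cv2.cvtColor(i,cv2.COLOR_BGR2HSV);m=(h[...,1]<75)&(h[...,2]>85)
for v in range(150,290,10):
    r=m[v,:260].astype(int);e=np.flatnonzero(np.diff(np.r_[0,r,0]));print(v,e.reshape(-1,2).tolist())
E
```

```text
150 []
160 [[47, 96], [138, 211]]
170 [[38, 104], [124, 228]]
180 [[36, 106], [115, 239]]
190 [[39, 109], [110, 246]]
200 [[47, 96], [107, 253]]
210 [[37, 104], [105, 257]]
220 [[13, 54], [88, 92], [105, 260]]
230 [[11, 32], [105, 260]]
240 [[107, 231], [240, 251], [253, 257]]
250 [[110, 227], [239, 250], [253, 257]]
260 [[115, 224], [244, 251], [253, 257]]
270 [[121, 172], [200, 216], [253, 257]]
280 [[128, 151]]
```

{"name": "apply_moves", "arguments": {
  "moves": [-1,1,0.8,0,0,0,-2,2.2,0.8,0,0,0,-3,3.4,0.8,0,0,0,-4,4.6,0.8,0,0,0,-4.14,6,0.8,-0.01,0.1,0,-4.14,7.5,0.8,-0.02,0.15,0,-4.14,9,0.8,-0.03,0.2,0,-4.14,10.5,0.8,-0.036,0.25,0,-4.14,12,0.8,-0.036,0.298,0,-4.14,13.5,0.8,-0.036,0.298,0,-4.14,15,0.8,-0.036,0.298,0,-4.14,16.5,0.8,-0.036,0.298,0,-4.14,18,0.8,-0.036,0.298,0,-4.14,19.5,0.8,-0.036,0.298,0,-4.14,21,0.8,-0.036,0.298,0,-4.14,22.3,0.8,-0.036,0.298,0,-4.14,23.4,0.8,-0.036,0.298,0,-4.14,24.2,0.8,-0.036,0.298,0,-4.14,24.4,0.8,-0.036,0.298,0,-4.14,24.4,0.8,-0.036,0.298,0]
}}

```text
clock: 12.55
tcp_pos: [0.5318, 0.2474, 0.2373]
orientation: [-0.1, 0.655, 0.741, -0.113]
wrist_force: [0.1, -0.1, -1.6]
finger_gap: 0.0014
grip_force: 70.6
```

```bash
python3 - <<'E'
from h import *
i,K,T=cam("wrist");save("w6",i)
s=status.get_state();print(s["tcp_pos"],s["orientation"],s["finger_gap"],s["clock"],s["wrist_force"])
h=cv2.cvtColor(i,cv2.COLOR_BGR2HSV)
E
```

```text
[0.53204236 0.24605919 0.23760738] [-0.09955563  0.65536384  0.74014115 -0.11303975] 0.0014808199846116248 12.6 [ 0.07191887 -0.65923381 -2.52528659]
```

View pics/w6.png

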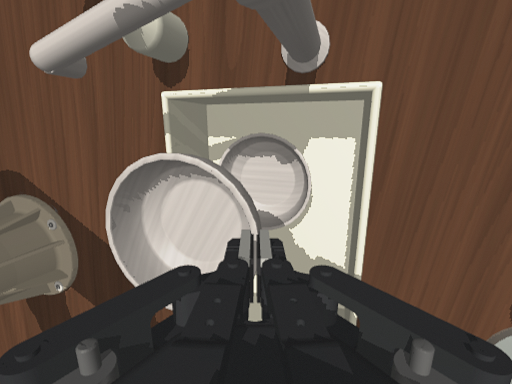

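{"name": "apply_moves", "arguments": {
  "moves": [0,0,-1.5,0,0,0,0,0,-3,0,0,0,0,0,-4.2,0,0,0,0,0,-5,0,0,0,0,0,-5.5,0,0,0,0,0,-5.9,0,0,0,0,0,-6.2,0,0,0,0,0,-6.4,0,0,0,0,0,-6.45,0,0,0,0,0,-6.45,0,0,0]
}}

```text
clock: 13.43
tcp_pos: [0.5329, 0.2457, 0.0781]
orientation: [-0.099, 0.656, 0.74, -0.112]
wrist_force: [-0.0, 0.2, -1.4]
finger_gap: 0.002
grip_force: 70.6
```

```bash
python3 - <<'E'
from h import *
s=status.get_state();print(s["tcp_pos"],s["finger_gap"],s["wrist_force"],s["ft_torque"])
E
```

```text
[0.53291333 0.2456715  0.07814502] 0.0019645650363633773 [-0.01030329  0.17989028 -1.44731698] [ 0.05659967 -0.42917029  0.02359311]
```

{"name": "apply_moves", "arguments": {
  "moves": [0,0,-0.08,0,0,0,0,0,-0.16,0,0,0,0,0,-0.24,0,0,0,0,0,-0.28,0,0,0,0,0,-0.28,0,0,0]
}}

```text
clock: 13.85
tcp_pos: [0.5346, 0.2462, 0.0737]
orientation: [-0.098, 0.656, 0.74, -0.11]
wrist_force: [2.1, -0.7, 10.2]
finger_gap: 0.0014
grip_force: 72.1
```

{"name": "apply_moves", "arguments": {
  "moves": [0,0,0,0,0,0,0,0,0,0,0,0,0,0,0,0,0,0,0,0,0,0,0,0,0.25,0,1,0,0,0,0.5,0,2,0,0,0,1,0,3.5,0,0,0,1,0,5,0.012,-0.1,0,1,0,6.5,0.024,-0.2,0,0,0,6.5,0.036,-0.298,0,0,0,6.5,0.036,-0.298,0,0,0,6.5,0.036,-0.298,0],
  "claw": 30
}}

```text
clock: 14.85
tcp_pos: [0.5265, 0.2449, 0.2331]
orientation: [-0.001, 0.663, 0.749, -0.002]
wrist_force: [0.6, 0.7, 0.4]
finger_gap: 0.0257
grip_force: 0.0
```

```bash
python3 - <<'E'
from h import *
i,K,T=cam("wrist");np.savez("w7.npz",i=i,K=K,T=T);j,Ks,Ts=cam("scene")
save("w7",np.hstack([i[:300,:400],cv2.resize(j[150:290,260:430],(364,300))]))
s=status.get_state();print(s["tcp_pos"],s["orientation"],s["finger_gap"],s["clock"],s["wrist_force"])
d,K2,T2=cam("side")
for im,KK,TT in((d,K2,T2),(j,Ks,Ts)):
    print("S",lid(im,KK,TT,(.443,-.111),.04))
E
```

```text
[0.5323026  0.24598818 0.2341473 ] [3.97516555e-04 6.63292503e-01 7.48359903e-01 5.94124226e-04] 0.025325381666517904 14.95 [ 0.05386834 -0.03995383 -0.22729198]
S (array([ 0.44338817, -0.11207003]), np.float64(0.07885550978600736), np.float64(0.09762363959452533))
S (array([ 0.44226721, -0.11014911]), np.float64(0.07966073077560376), np.float64(0.0870423385904337))
```

View pics/w7.png

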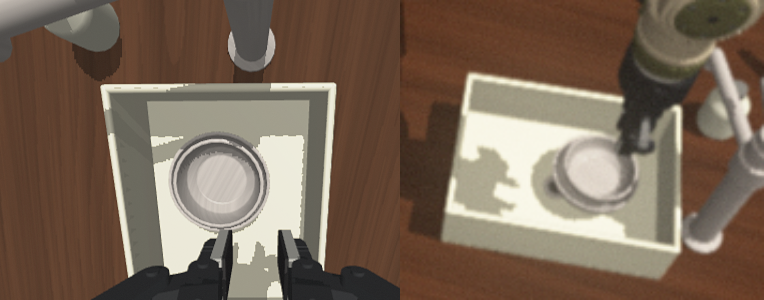

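{"name": "apply_moves", "arguments": {
  "moves": [0,-1.5,0,0,0,0,0,-3,0,0,0,0,-0.5,-4.5,0,0,0,0,-1,-6,0,0,0,0,-1.5,-7.5,0,0,0,0,-2,-9,0,0,0,0,-2.07,-10.5,0,0,0,0,-2.07,-12,0,0,0,0,-2.07,-13.2,0,0,0,0,-2.07,-14.1,-1.5,0,0,0,-2.07,-14.1,-3,0,0,0,-2.07,-14.1,-4.5,0,0,0,-2.07,-14.1,-5.7,0,0,0,-2.07,-14.1,-6.7,0,0,0,-2.07,-14.1,-7.3,0,0,0,-2.07,-14.1,-7.55,0,0,0,-2.07,-14.1,-7.55,0,0,0,-2.07,-14.1,-7.55,0,0,0],
  "claw": 40
}}

```text
clock: 16.5
tcp_pos: [0.4823, -0.1074, 0.0447]
orientation: [0.0, 0.664, 0.748, 0.0]
wrist_force: [0.3, 0.4, 0.5]
finger_gap: 0.034
grip_force: 0.0
```

{"name": "apply_moves", "arguments": {
  "moves": [0,0,0,0,0,0,0,0,0,0,0,0,0,0,0,0,0,0,0,0,0,0,0,0,0,0,0,0,0,0,0,0,0,0,0,0,0,0,0,0,0,0],
  "claw": 0
}}

```text
clock: 17.08
tcp_pos: [0.4812, -0.107, 0.0465]
orientation: [0.001, 0.663, 0.748, -0.0]
wrist_force: [-3.5, -0.3, 7.9]
finger_gap: 0.0019
grip_force: 89.6
```

{"name": "apply_moves", "arguments": {
  "moves": [0,0,0.5,0,0,0,0,0,1,0,0,0,0,0,2,0,0,0,0,0,3,0,0,0,0,0,4,0,0,0,0,0,5,0,0,0,0,0,6,0,0,0,0,0,7,0,0,0,0,0,7.5,0,0,0,0,0,7.5,0,0,0,0,0,7.5,0,0,0]
}}

```text
clock: 18.0
tcp_pos: [0.4814, -0.1067, 0.2331]
orientation: [0.001, 0.663, 0.748, 0.001]
wrist_force: [-0.2, 0.1, -0.8]
finger_gap: 0.0018
grip_force: 82.1
```

```bash
python3 - <<'E'
from h import *
i,K,T=cam("wrist");save("w8",i)
s=status.get_state();print(s["tcp_pos"],s["orientation"],s["finger_gap"],s["clock"],s["wrist_force"])
tilt(i,K,T,s["tcp_pos"],.04,.12)
h=cv2.cvtColor(i,cv2.COLOR_BGR2HSV);m=(h[...,1]<75)&(h[...,2]>85)
for v in range(170,280,10):
    r=m[v,:260].astype(int);e=np.flatnonzero(np.diff(np.r_[0,r,0]));print(v,e.reshape(-1,2).tolist())
w=np.load("w7.npz");i,K,T=w["i"],w["K"],w["T"]
print("nest L,M",ray(K,T,220,183,.058),ray(K,T,219.5,180,.078))
E
```

```text
[ 0.48070168 -0.10650688  0.23190803] [2.48555502e-04 6.63402952e-01 7.48262287e-01 1.01867083e-04] 0.0017074163747424953 18.05 [-0.63546075 -0.42606348 -1.40840695]
obs left [125 228] top [184 177] 11100
-0.5 [151. 220.] [190. 173.]
-0.4 [141. 223.] [185. 174.]
-0.3 [132. 228.] [180. 175.]
-0.2 [123. 232.] [181. 177.]
-0.1 [115. 238.] [178. 178.]
0 [107. 244.] [176. 180.]
0.1 [ 99. 250.] [180. 181.]
170 []
180 [[171, 213]]
190 [[147, 232]]
200 [[137, 243]]
210 [[130, 251]]
220 [[127, 256]]
230 [[125, 257], [259, 260]]
240 [[125, 230], [240, 250], [253, 258]]
250 [[127, 227], [239, 250], [253, 257]]
260 [[130, 224], [244, 250], [253, 257]]
270 [[93, 94], [135, 171], [200, 216], [253, 257]]
nest L,M [0.48509189 0.24020594 0.058     ] [0.48640651 0.24805042 0.078     ]
```

{"name": "apply_moves", "arguments": {
  "moves": [0,1,0.8,0,0,0,0.3,2.5,0.8,0,0,0,0.6,4,0.8,-0.01,0.1,0,0.9,5.5,0.8,-0.02,0.2,0,1.2,7,0.8,-0.03,0.25,0,1.5,8.5,0.8,-0.03,0.25,0,1.73,10,0.8,-0.03,0.25,0,1.73,11.5,0.8,-0.03,0.25,0,1.73,12.8,0.8,-0.03,0.25,0,1.73,13.7,0.8,-0.03,0.25,0,1.73,14.14,0.8,-0.03,0.25,0,1.73,14.14,-1,-0.03,0.25,0,1.73,14.14,-2.5,-0.03,0.25,0,1.73,14.14,-3.7,-0.03,0.25,0,1.73,14.14,-4.5,-0.03,0.25,0,1.73,14.14,-5,-0.03,0.25,0,1.73,14.14,-5.3,-0.03,0.25,0,1.73,14.14,-5.42,-0.03,0.25,0,1.73,14.14,-5.42,-0.03,0.25,0]
}}

```text
clock: 19.63
tcp_pos: [0.5238, 0.2462, 0.0959]
orientation: [-0.084, 0.658, 0.742, -0.095]
wrist_force: [0.5, -0.7, -0.8]
finger_gap: 0.0017
grip_force: 82.1
```

{"name": "apply_moves", "arguments": {
  "moves": [0,0,-0.08,0,0,0,0,0,-0.16,0,0,0,0,0,-0.2,0,0,0,0,0,-0.2,0,0,0]
}}

```text
clock: 19.97
tcp_pos: [0.5255, 0.2471, 0.0932]
orientation: [-0.082, 0.658, 0.742, -0.092]
wrist_force: [1.2, 0.0, 3.2]
finger_gap: 0.0016
grip_force: 83.0
```

{"name": "apply_moves", "arguments": {
  "moves": [0,0,0,0,0,0,0,0,0,0,0,0,0,0,0,0,0,0,0,0,0,0,0,0,0.25,0,1,0,0,0,0.5,0,2,0,0,0,0.8,0,3.5,0,0,0,0.8,0,5,0.012,-0.1,0,0.8,0,6,0.024,-0.2,0,0.1,0,6.5,0.03,-0.25,0,0.1,0,6.5,0.03,-0.25,0,0.1,0,6.5,0.03,-0.25,0],
  "claw": 30
}}

```text
clock: 20.97
tcp_pos: [0.5255, 0.2471, 0.2559]
orientation: [0.001, 0.663, 0.749, 0.001]
wrist_force: [0.7, 0.9, 0.1]
finger_gap: 0.0256
grip_force: 0.0
```

```bash
python3 - <<'E'
from h import *
i,K,T=cam("wrist");np.savez("w9.npz",i=i,K=K,T=T);j,Ks,Ts=cam("scene");d,K2,T2=cam("side");np.savez("side9.npz",i=d,K=K2,T=T2)
save("w9",np.hstack([i[60:300,:400],cv2.resize(d[80:210,200:305],(364,240))]))
s=status.get_state();print(s["tcp_pos"],s["orientation"],s["finger_gap"],s["clock"],s["wrist_force"])
g=cv2.GaussianBlur(cv2.cvtColor(i,cv2.COLOR_BGR2GRAY),(5,5),1)
c=cv2.HoughCircles(g[80:235,120:300],cv2.HOUGH_GRADIENT,1.2,4,param1=80,param2=22,minRadius=25,maxRadius=60)
print(None if c is None else (c[0][:8]+[120,80,0]).round(1))
for z in(.058,.078,.098):print(z,proj(K,T,[.485,.2405,z]).round(1))
E
```

```text
[0.52683125 0.2467724  0.25301556] [-4.60184943e-04  6.63522870e-01  7.48155446e-01 -7.86156353e-04] 0.025564585639414727 21.1167 [0.03436387 0.10529869 0.42087918]
[[219.  181.4  41.8]
 [225.  188.6  40.5]
 [215.4 187.4  35.6]
 [220.2 188.6  39. ]
 [225.  171.8  35.4]
 [227.4 182.6  38.9]
 [213.  174.2  36.9]
 [221.4 193.4  30.3]]
0.058 [222.  180.9]
0.078 [220.  184.3]
0.098 [217.8 188.2]
```

View pics/w9.png

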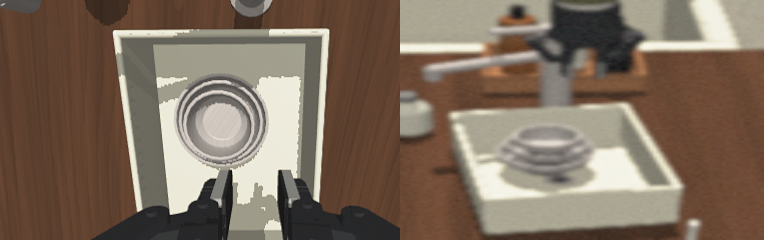

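```bash
python3 - <<'E'
from h import *
w=np.load("w1.npz");i,K,T=w["i"],w["K"],w["T"]
h=cv2.cvtColor(i,cv2.COLOR_BGR2HSV);m=((h[...,1]<70)&(h[...,2]>95)).astype(np.uint8)
n,lab,st,ce=cv2.connectedComponentsWithStats(m)
for k in range(1,n):
    if st[k,4]>300:print(st[k],ce[k].round())
for nm,c,t in(("C",(351,60),(438,41)),("B",(354,171),(410,223))):
    a=ray(K,T,*c,.045);b=ray(K,T,*t,.15);v=b[:2]-a[:2];print(nm,"cup",a.round(4),"top",b.round(4),np.linalg.norm(v).round(4),np.arctan2(v[1],v[0]).round(3))
w=np.load("w9.npz");K,T=w["K"],w["T"]
print("tl,tr",[ray(K,T,u,v,.1).round(4) for u,v in((114,91),(329,89))])
# side view cup-rim circles: r=.03
d=np.load("side9.npz")
hh=cv2.cvtColor(d["i"],cv2.COLOR_BGR2HSV);m=((hh[...,1]<75)&(hh[...,2]>85)).astype(np.uint8)
n,lab,st,ce=cv2.connectedComponentsWithStats(m)
for k in range(1,n):
    if 80<st[k,4]<1500 and 190<ce[k][1]<320:print("side",st[k],ce[k].round())
s=np.load("scene4.npz");hh=cv2.cvtColor(s["i"],cv2.COLOR_BGR2HSV);m=((hh[...,1]<75)&(hh[...,2]>85)).astype(np.uint8)
n,lab,st,ce=cv2.connectedComponentsWithStats(m)
for k in range(1,n):
    if 80<st[k,4]<1500 and 120<ce[k][0]<280 and 140<ce[k][1]<260:print("scene",st[k],ce[k].round())
E
```

```text
[ 197   20   69   76 4029] [231.  57.]
[ 464   26   48   60 1679] [497.  57.]
[ 321   31  123   62 3911] [371.  60.]
[ 268  114   39   41 1247] [287. 134.]
[ 165  130   92   91 6533] [211. 175.]
[ 327  150   92   80 2852] [365. 185.]
[200 230  21  39 376] [210. 247.]
[ 289  230   62   46 1310] [322. 251.]
[174 239  27  34 301] [185. 253.]
[418 292  65  43 396] [445. 308.]
[496 322  16  31 309] [505. 337.]
[449 357  22  27 447] [460. 371.]
[ 39 358  24  26 426] [ 50. 373.]
C cup [ 0.5827 -0.0942  0.045 ] top [ 0.6197 -0.0976  0.15  ] 0.0371 -0.092
B cup [ 0.6146 -0.2245  0.045 ] top [ 0.6392 -0.2555  0.15  ] 0.0396 -0.899
tl,tr [array([0.3732, 0.3283, 0.1   ]), array([0.5872, 0.3563, 0.1   ])]
side [264 198  28  39 471] [277. 221.]
side [305 201  18  30 425] [314. 216.]
side [277 233  26  32 511] [289. 251.]
side [249 237  16  16 201] [257. 244.]
side [216 271  31  38 611] [230. 293.]
side [256 281  15  16 186] [263. 288.]
side [341 281  28  38 772] [353. 299.]
scene [150 146  27  29 488] [164. 163.]
scene [231 178  26  24 475] [244. 190.]
scene [132 191  34  30 788] [149. 205.]
scene [204 198  17  17 212] [212. 206.]
scene [165 210  34  31 556] [184. 228.]
scene [222 220  22  26 447] [233. 232.]
```

{"name": "apply_moves", "arguments": {
  "moves": [0,-1.5,0,0,0,0,0,-3,0,0,0,0,0.5,-4.5,0,0,0,0,1,-6,0,0,0,0,1.5,-7.5,0,0,0,-0.05,2,-9,0,0,0,-0.1,2.5,-10.5,0,0,0,-0.14,3,-12,0,0,0,-0.14,3.5,-13.2,0,0,0,-0.14,3.78,-13.74,0,0,0,-0.14,3.78,-13.74,0,0,0,-0.14,3.78,-13.74,0,0,0,-0.14],
  "claw": 40,
  "newtons": 60
}}

```text
clock: 22.12
tcp_pos: [0.6214, -0.098, 0.2516]
orientation: [-0.002, 0.715, 0.699, -0.001]
wrist_force: [0.2, 0.3, -0.9]
finger_gap: 0.0344
grip_force: 0.0
```

```bash
python3 - <<'E'
from h import *
i,K,T=cam("wrist");np.savez("w10.npz",i=i,K=K,T=T)
s=status.get_state();print(s["tcp_pos"],s["clock"])
h=cv2.cvtColor(i,cv2.COLOR_BGR2HSV);m=((h[...,1]<70)&(h[...,2]>95)).astype(np.uint8)
print("pred top",proj(K,T,[.6208,-.097,.15]),"cup",proj(K,T,[.586,-.097,.045]))
n,lab,st,ce=cv2.connectedComponentsWithStats(m)
for k in range(1,n):
    if st[k,4]>200:print(k,st[k],ce[k].round())
u,v=proj(K,T,[.6208,-.097,.15]).astype(int)
for y in range(v-12,v+14,3):print(y,i[y,u-30:u+31:4].mean(1).astype(int))
E
```

```text
[ 0.62102461 -0.09686139  0.25216299] 22.1667
pred top [254.99134269 199.45766787] cup [228.06911531 178.18677151]
1 [   14     0   244    78 15288] [135.  32.]
2 [  391     0   121   195 10364] [455.  52.]
19 [ 330  146   51   50 1792] [353. 166.]
20 [ 204  152   74   55 2378] [236. 178.]
26 [169 223  36  35 846] [185. 239.]
27 [200 230  20  38 351] [210. 247.]
28 [290 230  20  38 351] [299. 247.]
29 [ 235  240   55   79 2167] [260. 274.]
30 [ 482  289   30   64 1377] [499. 318.]
33 [117 339  38  39 293] [139. 357.]
34 [ 39 364  18  20 243] [ 47. 374.]
35 [454 365  17  19 230] [462. 375.]
187 [236 234 232 237 215 140 189 161 152 235 236 235 235 217  71  67]
190 [158 173 176 159 151 198  42 162 152 199 212 217 222 175  70  67]
193 [165 166 163 157 177 150  39 219 222  73  78  77  44  71  70  65]
196 [155 157 156 216 205  47  39 234 230  47  51  49  46  71  70  66]
199 [183 211 190  54  48  46  62 236 228  47  51  50  45  71  70  66]
202 [ 49  46  51  50  46  61  62 234 231  47  50  50  44  71  71  67]
205 [ 67  65  49  74  72  71  64 228 228  73  77  76  71  72  70  66]
208 [77 73 77 76 72 72 70 46 43 72 75 75 70 72 71 66]
211 [77 74 77 76 73 73 69 50 44 72 75 76 71 71 71 66]
```

{"name": "apply_moves", "arguments": {
  "moves": [0,0,-1.5,0,0,0,0,0,-2.8,0,0,0,0,0,-3.8,0,0,0,0,0,-4.6,0,0,0,0,0,-5,0,0,0,0,0,-5.03,0,0,0,0,0,-5.03,0,0,0]
}}

```text
clock: 22.75
tcp_pos: [0.6209, -0.0956, 0.1284]
orientation: [-0.0, 0.714, 0.7, -0.0]
wrist_force: [-0.3, -0.3, 0.4]
finger_gap: 0.0343
grip_force: 0.0
```

{"name": "apply_moves", "arguments": {
  "moves": [0,0,0,0,0,0,0,0,0,0,0,0,0,0,0,0,0,0,0,0,0,0,0,0,0,0,0,0,0,0,0,0,0,0,0,0,0,0,0,0,0,0],
  "claw": 0
}}

```text
clock: 23.33
tcp_pos: [0.6215, -0.0968, 0.1304]
orientation: [0.001, 0.714, 0.7, 0.001]
wrist_force: [-2.6, 0.5, 5.5]
finger_gap: 0.0066
grip_force: 58.6
```

{"name": "apply_moves", "arguments": {
  "moves": [0,0,0.5,0,0,0,0,0,1,0,0,0,0,0,2,0,0,0,0,0,3,0,0,0,0,0,4,0,0,0,0,0,5,0,0,0,0,0,5.5,0,0,0,0,0,5.5,0,0,0]
}}

```text
clock: 24.0
tcp_pos: [0.6229, -0.0972, 0.2707]
orientation: [0.004, 0.714, 0.7, 0.002]
wrist_force: [0.3, 0.7, 0.5]
finger_gap: 0.0068
grip_force: 58.8
```

{"name": "apply_moves", "arguments": {
  "moves": [0,1.2,0,0,0,0,-0.2,2.7,0,0,0,0.04,-0.4,4.2,0,0,0,0.08,-0.6,5.7,0,0,0,0.12,-0.8,7.2,0,0,0,0.144,-0.9,8.6,0,0,0,0.144,-1,9.8,0,0,0,0.144,-1,10.6,0,0,0,0.144,-1,10.93,0,0,0,0.144,-1,10.93,0,0,0,0.144,-1,10.93,0,0,0,0.144,-1,10.93,0,0,0,0.144]
}}

```text
clock: 25.0
tcp_pos: [0.5962, 0.1753, 0.2654]
orientation: [0.0, 0.662, 0.749, -0.0]
wrist_force: [0.1, 0.1, -1.1]
finger_gap: 0.0069
grip_force: 58.7
```

```bash
python3 - <<'E'
from h import *
i,K,T=cam("wrist");np.savez("w11.npz",i=i,K=K,T=T);save("w11",i)
s=status.get_state();print(s["tcp_pos"],s["orientation"],s["finger_gap"],s["clock"])
b=lambda x,y:np.array([.4987+.9923*x-.1237*y,.1945+.1237*x+.9923*y])
g=cv2.cvtColor(i,cv2.COLOR_BGR2GRAY)
for y in(0.0,.03,.06,.09,.12):
    p0=proj(K,T,[*b(.09,y),.1]);p1=proj(K,T,[*b(.13,y),.1])
    q=[g[int(round(p[1])),int(round(p[0]))] for p in (p0+(p1-p0)*t for t in np.linspace(0,1,41))];print(y,p0.round(),*q)
E
```

```text
[0.59634333 0.1751103  0.26557885] [ 8.18133653e-05  6.62625293e-01  7.48951038e-01 -2.37727078e-04] 0.006632347181856798 25.05
0.0 [251. 158.] 237 237 237 237 241 177 154 154 158 162 122 90 178 215 230 232 233 228 228 188 94 63 67 65 66 69 68 72 72 73 71 72 75 73 72 72 73 72 72 72 73
0.03 [251. 130.] 238 238 238 238 241 222 169 159 159 163 122 90 174 213 229 231 233 229 210 107 66 69 69 69 69 67 67 68 66 68 66 72 72 72 73 76 76 74 72 72 73
0.06 [251. 100.] 239 239 239 240 244 182 158 161 164 164 123 90 168 212 228 231 233 229 221 116 68 71 74 70 70 70 71 68 69 70 70 67 67 64 66 65 67 70 72 76 76
0.09 [251.  69.] 162 161 163 163 163 163 163 164 166 123 90 150 208 226 231 231 233 230 219 133 73 69 70 70 69 72 71 70 69 69 69 70 69 72 72 70 66 65 65 72 73
0.12 [251.  36.] 98 97 97 97 97 97 98 97 98 96 93 160 208 224 231 232 230 218 173 91 69 70 67 66 68 69 72 72 71 70 70 68 71 71 69 70 71 72 72 69 65
```

```bash
python3 - <<'E'
from h import *
w=np.load("w11.npz");i,K,T=w["i"],w["K"],w["T"];g=cv2.cvtColor(i,cv2.COLOR_BGR2GRAY)
t=np.array([.5963,.1751,.2656]);ex=np.array([.9923,.1237,0]);ey=np.array([-.1237,.9923,0])
D=lambda x,y,z:proj(K,T,t+ex*(x-.034)+ey*y+np.array([0,0,z-.129]))
for n,p in{"barend":(.06,.007,.086),"barendlow":(.06,.007,.080),"tip":(.057,.007,.06),"tipin":(.054,.007,.065),"barroot":(.038,.007,.083),"handle mid":(.034,.007,.1),"cup L":(-.03,0,.045),"cup R":(.03,0,.045),"cup top":(0,.03,.045)}.items():print(n,D(*p).round(1))
for v in range(150,262,6):print(v,*g[v,196:300:3])
E
```

```text
barend [293. 214.]
barendlow [291.9 211.3]
tip [284.7 203.4]
tipin [281.5 205.2]
barroot [261.1 212.7]
handle mid [255.5 221. ]
cup L [179.5 206.4]
cup R [250.6 206.4]
cup top [213.6 171.2]
150 107 103 169 190 156 156 156 153 233 235 235 235 236 236 236 237 237 237 237 237 243 161 177 232 194 67 67 71 72 72 73 72 69 68 67
156 206 159 155 154 155 155 154 235 235 235 235 235 235 235 236 236 236 237 237 237 179 163 178 232 190 68 68 72 74 71 72 71 69 70 69
162 148 154 155 155 155 153 235 234 234 234 235 235 235 236 235 236 236 236 236 237 242 161 178 232 187 65 71 72 73 72 72 67 67 70 71
168 154 154 152 149 146 145 148 149 147 146 144 138 212 237 235 235 236 236 236 236 178 162 183 232 164 65 75 72 72 71 73 68 67 68 70
174 226 213 233 230 225 195 220 224 231 238 219 141 143 138 129 227 236 236 236 236 243 162 183 232 152 67 73 74 73 72 72 68 70 69 67
180 134 151 151 150 152 152 154 150 150 149 151 150 203 236 133 131 113 237 236 236 224 160 185 231 148 71 74 73 73 72 69 67 70 70 68
186 147 152 151 150 150 150 147 144 148 147 150 153 153 147 172 234 117 103 235 236 219 161 184 232 144 76
[... 935 characters left out ...]
155 149 237 236 236 236 232 232 231 232 235 242 63 72 68
234 232 226 233 229 210 149 148 147 155 192 232 228 194 150 125 126 130 33 146 155 155 155 32 123 126 126 87 71 69 70 69 66 69 72 68
240 235 235 235 235 235 235 237 164 153 136 35 39 38 123 126 126 121 32 150 156 155 156 35 123 126 126 131 38 40 39 65 69 73 72 69
246 159 158 158 159 158 159 159 159 165 46 48 51 49 128 126 126 84 29 151 156 155 157 38 62 126 126 127 52 53 51 51 69 73 69 68
252 158 159 159 160 159 159 159 160 65 39 39 39 51 126 126 127 58 21 153 157 155 156 53 29 126 126 126 88 39 40 39 37 73 70 68
258 158 158 159 159 159 161 120 118 38 38 36 34 58 75 108 172 52 35 221 226 230 233 69 46 172 175 88 59 32 35 33 40 68 69 74
```

{"name": "apply_moves", "arguments": {
  "moves": [0,0,-1,0,0,0,0,0,-2,0,0,0,0,0,-2.8,0,0,0,0,0,-3.4,0,0,0,0,0,-3.9,0,0,0,0,0,-4.2,0,0,0,0,0,-4.4,0,0,0,0,0,-4.55,0,0,0,0,0,-4.55,0,0,0,0,0,-4.55,0,0,0]
}}

```text
clock: 25.88
tcp_pos: [0.5965, 0.1764, 0.1527]
orientation: [0.0, 0.662, 0.749, 0.0]
wrist_force: [-0.6, 0.6, -0.2]
finger_gap: 0.0067
grip_force: 58.8
```

{"name": "apply_moves", "arguments": {
  "moves": [0,0,-0.08,0,0,0,0,0,-0.12,0,0,0,0,0,-0.12,0,0,0]
}}

```text
clock: 26.13
tcp_pos: [0.5968, 0.1767, 0.1506]
orientation: [0.001, 0.662, 0.75, 0.001]
wrist_force: [-0.4, -0.8, 4.0]
finger_gap: 0.007
grip_force: 59.5
```

{"name": "apply_moves", "arguments": {
  "moves": [0,0,0,0,0,0,0,0,0,0,0,0,0,0,0,0,0,0,0,0,0,0,0,0,0,0,0.6,0,0,0,0,0,1.5,0,0,0,0,0,2.8,0,0,0,0,0,4,0,0,0,0,0,4.5,0,0,0,0,0,4.5,0,0,0],
  "claw": 40
}}

```text
clock: 26.97
tcp_pos: [0.5979, 0.177, 0.2658]
orientation: [0.002, 0.662, 0.75, 0.003]
wrist_force: [0.2, 0.5, 0.6]
finger_gap: 0.0343
grip_force: 0.0
```

```bash
python3 - <<'E'
from h import *
i,K,T=cam("wrist");np.savez("w12.npz",i=i,K=K,T=T);save("w12",i)
s=status.get_state();print(s["tcp_pos"],s["clock"])
g=cv2.cvtColor(i,cv2.COLOR_BGR2GRAY)
ex=np.array([.9923,.1237,0]);ey=np.array([-.1237,.9923,0]);t=np.array([.5966,.1765,.149])
D=lambda x,y,z:proj(K,T,t+ex*(x-.034)+ey*y+np.array([0,0,z-.129]))
for n,p in{"barend":(.06,.007,.086),"top":(.034,0,.15),"cup L":(-.03,0,.045),"cup top":(0,.03,.045)}.items():print(n,D(*p).round(1))
for v in range(150,232,6):print(v,*g[v,190:310:3])
E
```

```text
[0.59718915 0.17681319 0.26330929] 27.0167
barend [276.3 180.4]
top [252.9 202.6]
cup L [202.  179.4]
cup top [225.2 155.4]
150 126 114 106 92 202 149 156 157 155 235 235 235 236 236 236 237 236 237 237 237 237 244 160 161 231 212 68 66 70 71 72 72 72 70 66 68 72 66 71 70
156 100 168 200 157 154 155 155 156 236 218 217 220 217 217 149 148 145 186 239 237 237 244 160 161 232 209 66 67 73 73 73 71 72 69 69 68 69 70 69 71
162 118 133 155 155 155 155 161 224 96 107 151 151 151 150 149 145 217 175 143 130 238 242 160 145 232 205 66 69 72 74 73 71 70 68 71 70 65 73 69 68
168 154 154 153 155 151 220 105 98 101 150 148 145 209 209 146 147 152 147 234 129 115 220 160 161 232 200 64 74 73 73 73 73 69 66 69 70 66 70 71 65
174 152 146 234 234 233 187 116 121 200 230 230 228 229 229 228 227 215 143 148 235 144 158 111 163 232 196 64 74 73 72 71 74 68 70 69 69 71 71 71 72
180 233 233 232 233 233 182 133 135 138 231 230 228 229 229 228 228 231 227 169 154 178 165 143 155 195 167 150 127 74 73 73 71 69 70 70 66 73 69 67 73
186 233 233 232 232 233 228 139 149 151 153 214 227 229 230 229 228 232 178 1
[... 426 characters left out ...]
54 154 154 154 221 227 230 128 155 157 155 157 161 232 159 76 74 73 72 70 70 71 69 70 70 72 67 73 76
210 232 232 232 232 232 232 232 232 232 232 232 232 233 233 233 234 231 153 154 232 234 214 157 160 232 152 76 71 71 72 69 71 70 71 71 71 70 69 74 72
216 232 232 232 232 232 232 232 232 232 232 232 232 232 232 232 234 151 153 206 233 234 239 156 161 232 148 74 70 71 72 69 73 72 70 72 71 67 73 75 71
222 232 232 232 232 232 232 232 232 232 232 232 232 232 232 232 215 152 149 233 232 232 235 153 162 232 145 76 72 72 70 70 72 70 70 71 72 67 73 76 73
228 232 232 232 232 232 232 232 233 234 234 234 234 232 232 232 233 233 233 232 232 232 238 156 163 232 142 73 71 73 71 73 71 72 70 70 70 66 75 75 74
```

{"name": "apply_moves", "arguments": {
  "moves": [-0.3,-1.5,0,0,0,0,-0.7,-3,0,0,0,0,-1.1,-4.5,0,0,0,0,-1.5,-6,0,0,0,-0.1,-1.9,-7.5,0,0,0,-0.2,-2.3,-9,0,0,0,-0.3,-2.7,-10.5,0,0,0,-0.384,-3.1,-12,0,0,0,-0.384,-3.5,-13.5,0,0,0,-0.384,-3.9,-15,0,0,0,-0.384,-4.3,-16.5,0,0,0,-0.384,-4.7,-18,0,0,0,-0.384,-5.1,-19.5,0,0,0,-0.384,-5.5,-21,0,0,0,-0.384,-5.8,-22.3,0,0,0,-0.384,-5.87,-23.13,0,0,0,-0.384,-5.87,-23.13,0,0,0,-0.384,-5.87,-23.13,0,0,0,-0.384]
}}

```text
clock: 28.52
tcp_pos: [0.4483, -0.4021, 0.259]
orientation: [-0.002, 0.794, 0.609, 0.0]
wrist_force: [0.0, 1.1, 0.9]
finger_gap: 0.0342
grip_force: 0.0
```

```bash
cat >> h.py <<'E'
def strap(top,yaw,name):
    i,K,T=cam("wrist");np.savez(name+".npz",i=i,K=K,T=T);save(name,i);s=status.get_state();print(s["tcp_pos"],s["clock"])
    g=cv2.cvtColor(i,cv2.COLOR_BGR2GRAY);ex=np.array([np.cos(yaw),np.sin(yaw),0]);ey=np.array([-ex[1],ex[0],0])
    D=lambda x,y,z:proj(K,T,np.array([*top,0])+ex*(x-.034)+ey*y+np.array([0,0,z]))
    for n,p in{"top":(.034,0,.15),"barend mid":(.06,0,.086),"cup ctr":(0,0,.045),"cup far":(-.03,0,.045)}.items():print(n,D(*p).round(1))
    u,v=D(.034,0,.15).astype(int)
    for y in range(v-50,v+16,4):print(y,u-60,*g[y,u-60:u+50:3])
E
python3 - <<'E'
from h import *
strap((.449,-.402),-.26,"w13")
E
```

```text
[ 0.44864511 -0.40105867  0.25954368] 28.5667
top [256.3 198. ]
barend mid [278.6 183.7]
cup ctr [230.1 177.2]
cup far [207.2 177.2]
148 196 105 103 108 109 103 114 109 109 111 114 115 113 116 109 115 113 123 121 119 116 120 113 127 120 119 115 119 119 120 120 123 115 112 119 116 119 113
152 196 106 104 108 109 104 108 113 106 106 109 140 192 173 128 111 111 124 122 119 118 120 116 124 125 121 114 113 116 123 117 123 115 114 120 116 117 116
156 196 106 106 104 107 106 102 112 95 254 249 248 248 248 249 209 198 116 124 119 119 119 120 119 127 118 115 115 117 121 116 123 120 116 117 119 115 120
160 196 112 106 102 108 108 89 253 222 229 230 228 228 229 227 228 248 203 143 122 118 119 120 114 125 120 119 113 116 116 119 122 123 119 112 119 116 115
164 196 116 107 106 106 94 253 139 231 229 229 228 228 227 227 229 225 248 215 123 115 119 120 116 123 123 118 114 112 115 122 118 124 116 114 120 116 115
168 196 119 111 105 100 254 146 226 230 230 229 249 248 247 248 248 240 227 250 134 114 115 118 119 117 126 117 114 116 116 122 117 122 119 117 118 119 115
172 196 119 115 106 93 228 153 225
[... 939 characters left out ...]
9 223 206 228 249 253 159 72 76 255 247 249 74 76 81 78 76 82 79 116 110 115 117 118 120 123 116 116
200 196 119 117 129 125 120 111 107 106 106 82 60 63 67 75 82 74 73 74 255 247 249 78 79 81 80 77 82 80 116 111 110 114 121 119 125 118 111
204 196 122 118 120 126 123 114 111 105 104 102 101 103 104 102 104 104 111 113 255 248 251 121 81 77 104 117 98 102 115 113 111 112 123 120 123 120 115
208 196 123 120 119 126 126 119 111 106 107 107 101 112 116 115 116 121 118 108 112 109 109 123 80 75 119 115 113 123 119 115 111 116 118 118 119 123 117
212 196 127 122 121 121 127 124 114 111 106 105 101 105 115 115 114 123 116 108 115 110 115 117 88 79 97 116 114 121 121 115 111 119 114 121 119 123 115
```

{"name": "apply_moves", "arguments": {
  "moves": [0,0,-1.5,0,0,0,0,0,-2.8,0,0,0,0,0,-3.8,0,0,0,0,0,-4.6,0,0,0,0,0,-5.1,0,0,0,0,0,-5.33,0,0,0,0,0,-5.33,0,0,0,0,0,-5.33,0,0,0]
}}

```text
clock: 29.23
tcp_pos: [0.4497, -0.4007, 0.1286]
orientation: [-0.0, 0.792, 0.61, 0.0]
wrist_force: [-0.1, -0.1, 0.6]
finger_gap: 0.0344
grip_force: 0.0
```

{"name": "apply_moves", "arguments": {
  "moves": [0,0,0,0,0,0,0,0,0,0,0,0,0,0,0,0,0,0,0,0,0,0,0,0,0,0,0,0,0,0,0,0,0,0,0,0,0,0,0,0,0,0],
  "claw": 0
}}

```text
clock: 29.82
tcp_pos: [0.4493, -0.402, 0.1299]
orientation: [0.001, 0.793, 0.609, -0.0]
wrist_force: [-1.0, 1.4, 5.3]
finger_gap: 0.0068
grip_force: 58.6
```

{"name": "apply_moves", "arguments": {
  "moves": [0,0,0.5,0,0,0,0,0,1,0,0,0,0,0,2,0,0,0,0,0,3,0,0,0,0,0,4,0,0,0,0,0,5,0,0,0,0,0,5.5,0,0,0,0,0,5.5,0,0,0]
}}

```text
clock: 30.48
tcp_pos: [0.4505, -0.4031, 0.2701]
orientation: [0.004, 0.793, 0.609, 0.0]
wrist_force: [0.9, -0.4, -1.1]
finger_gap: 0.0071
grip_force: 58.9
```

{"name": "apply_moves", "arguments": {
  "moves": [0.2,1,0.4,0,0,0.05,0.6,2.3,0.4,0,0,0.1,1,3.7,0.4,0,0,0.15,1.5,5.1,0.4,0,0,0.2,2,6.5,0.4,0,0,0.25,2.4,7.9,0.4,0,0,0.3,2.8,9.3,0.4,0,0,0.35,3.3,10.7,0.4,0,0,0.384,3.7,12.1,0.4,0,0,0.384,4.1,13.5,0.4,0,0,0.384,4.6,14.9,0.4,0,0,0.384,5,16.3,0.4,0,0,0.384,5.4,17.7,0.4,0,0,0.384,5.8,18.9,0.4,0,0,0.384,6.1,19.8,0.4,0,0,0.384,6.23,20.28,0.4,0,0,0.384,6.23,20.28,0.1,0,0,0.384,6.23,20.28,0,0,0,0.384,6.23,20.28,0,0,0,0.384]
}}

```text
clock: 32.07
tcp_pos: [0.6041, 0.1043, 0.2641]
orientation: [-0.001, 0.662, 0.749, -0.001]
wrist_force: [-0.6, -0.5, -0.0]
finger_gap: 0.0067
grip_force: 58.8
```

```bash
cat >> h.py <<'E'
def wall(name,az,line,rng):
    "line(t,s): rim points; print profile across rim; az azimuth of hook"
    i,K,T=cam("wrist");np.savez(name+".npz",i=i,K=K,T=T);save(name,i);s=status.get_state();t=s["tcp_pos"];print(t,s["orientation"],s["clock"])
    g=cv2.cvtColor(i,cv2.COLOR_BGR2GRAY);ex=np.array([np.cos(az),np.sin(az),0]);ey=np.array([-ex[1],ex[0],0])
    D=lambda x,y,z:proj(K,T,t+ex*(x-.034)+ey*y+np.array([0,0,z-.129]))
    for n,p in{"barend":(.06,0,.086),"barmid":(.05,0,.086),"tip":(.057,0,.06)}.items():print(n,D(*p).round(1))
    b=lambda x,y:np.array([.4987+.9923*x-.1237*y,.1945+.1237*x+.9923*y])
    print("tool in basin",(np.array([[.9923,.1237],[-.1237,.9923]])@(t[:2]-[.4987,.1945])).round(4))
    for q in rng:
        P=[proj(K,T,[*b(*line(q,d)),.1]) for d in np.linspace(0,.04,41)]
        print(q,P[0].round(),*[g[int(round(p[1])),int(round(p[0]))] if 0<=p[1]<383 and 0<=p[0]<511 else -1 for p in P])
    u,v=D(.06,0,.086).astype(int)
    for y in range(v-14,v+15,4):print(y,u-40,*g[y,u-40:u+20:2])
E
python3 - <<'E'
from h import *
wall("w14",.124,lambda q,d:(.09+d,q),(-.06,0.01,.05))
E
```

```text
[0.60433819 0.1040408  0.26480012] [-5.99491897e-04  6.62491607e-01  7.49068592e-01 -8.69020536e-04] 32.1167
barend [293.1 223.9]
barmid [278.7 223.9]
tip [284.9 212.2]
tool in basin [ 0.0936 -0.1028]
-0.06 [252. 147.] 154 155 151 206 212 243 178 153 157 145 102 102 103 205 222 231 232 230 229 127 73 74 74 74 75 74 75 74 72 72 72 71 71 72 72 72 71 71 68 68 69
0.01 [252.  78.] 237 238 238 239 243 177 152 156 158 148 103 87 193 216 229 231 232 228 219 111 65 68 68 67 67 67 67 65 66 66 70 70 73 71 71 74 74 72 72 73 73
0.05 [252.  34.] 239 239 239 238 240 244 180 154 160 147 103 87 178 212 226 230 232 230 220 136 75 69 72 71 69 70 70 69 69 68 70 69 66 65 65 66 69 71 72 75 77
209 253 155 155 156 130 123 122 228 232 208 66 71 74 72 68 133 153 152 158 70 69 72 73 69 69 67 76 76 75 74 72
213 253 155 155 155 133 162 123 222 228 197 76 66 69 66 70 89 145 151 152 146 69 72 72 69 71 71 78 77 77 73 74
217 253 153 154 154 181 239 237 239 237 237 237 236 236 236 235 235 235 238 237 233 184 69 70 70 68 75 79 75 75 73 75
221 253 154 154 156 142 235 236 235 235 235 235 236 235 236 235 236 235 242 240 240 153 69 69 70 68 76 77 76 75 71 75
225 253 155 154 154 145 230 231 231 232 231 232 232 232 232 232 232 231 242 239 243 121 69 69 71 72 79 76 77 72 69 77
229 253 155 154 156 150 178 182 194 194 194 194 212 232 232 232 232 232 227 238 242 119 69 70 68 73 77 77 75 72 71 75
233 253 154 154 155 154 52 31 123 125 126 125 117 239 238 238 238 238 234 230 240 109 69 69 68 78 77 77 74 71 75 78
237 253 155 155 155 155 52 32 123 126 126 125 128 68 66 64 62 70 67 69 71 71 70 70 68 76 77 77 73 68 75 76
```

{"name": "apply_moves", "arguments": {
  "moves": [0.05,0,-1,0,0,0,0.05,0,-2,0,0,0,0.05,0,-2.8,0,0,0,0.05,0,-3.4,0,0,0,0.05,0,-3.9,0,0,0,0.05,0,-4.2,0,0,0,0.05,0,-4.4,0,0,0,0.05,0,-4.55,0,0,0,0.05,0,-4.66,0,0,0,0.05,0,-4.68,0,0,0,0.05,0,-4.68,0,0,0]
}}

```text
clock: 33.03
tcp_pos: [0.6068, 0.105, 0.1501]
orientation: [0.001, 0.662, 0.749, 0.0]
wrist_force: [-1.4, -1.9, 3.6]
finger_gap: 0.0068
grip_force: 59.4
```

{"name": "apply_moves", "arguments": {
  "moves": [0,0,0,0,0,0,0,0,0,0,0,0,0,0,0,0,0,0,0,0,0,0,0,0,0,0,0.6,0,0,0,0,0,1.5,0,0,0,0,0,2.8,0,0,0,0,0,4,0,0,0,0,0,4.5,0,0,0,0,0,4.5,0,0,0],
  "claw": 40
}}

```text
clock: 33.87
tcp_pos: [0.6083, 0.1056, 0.2656]
orientation: [0.003, 0.662, 0.75, 0.003]
wrist_force: [0.5, 0.3, 0.9]
finger_gap: 0.0344
grip_force: 0.0
```

{"name": "apply_moves", "arguments": {
  "moves": [-0.5,-1,0.3,0,0,0.12,-1,-2,0.3,0,0,0.24,-1.5,-3.2,0.3,0,0,0.36,-2,-4.4,0.3,0,0,0.48,-2,-5.6,0.3,0,0,0.6,-2,-6.8,0.3,0,0,0.72,-2,-8,0.3,0,0,0.84,-1.6,-9.2,0.3,0,0,0.96,-1.2,-10.4,0.3,0,0,1.08,-0.6,-11.5,0.3,0,0,1.2,0,-12.5,0.3,0,0,1.32,0.6,-13.4,0.3,0,0,1.44,1.1,-14.2,0.2,0,0,1.56,1.36,-14.44,0,0,0,1.68,1.36,-14.44,0,0,0,1.8,1.36,-14.44,0,0,0,1.92,1.36,-14.44,0,0,0,2.04,1.36,-14.44,0,0,0,2.118,1.36,-14.44,0,0,0,2.118,1.36,-14.44,0,0,0,2.118]
}}

```text
clock: 35.53
tcp_pos: [0.6401, -0.2554, 0.2599]
orientation: [-0.001, -0.328, 0.945, 0.001]
wrist_force: [-0.4, 0.3, 0.3]
finger_gap: 0.0344
grip_force: 0.0
```

```bash
python3 - <<'E'
from h import *
strap((.640,-.256),-.9,"w15")
print(status.get_state()["joint_pos"].round(2),status.get_state()["orientation"].round(3))
E
```

```text
[ 0.64015296 -0.25544722  0.26022366] 35.5833
top [253.5 197.6]
barend mid [231.3 183.3]
cup ctr [279.6 176.7]
cup far [302.5 176.6]
147 193 117 117 116 116 117 117 117 107 77 81 82 78 80 101 124 124 125 122 108 114 76 81 84 81 80 84 84 85 84 108 125 121 121 125 126 130 128
151 193 119 118 119 116 117 116 116 82 77 78 77 81 80 79 78 122 123 124 126 74 73 76 78 81 82 78 79 78 114 94 78 133 122 121 122 125 128
155 193 111 119 117 116 120 115 116 82 78 80 77 78 78 81 82 80 98 124 86 82 79 75 75 77 100 174 165 252 249 249 250 254 149 126 121 119 122
159 193 121 116 113 119 118 116 119 103 77 78 78 81 99 75 80 81 80 81 82 82 81 83 75 145 223 248 247 247 247 247 247 231 234 250 213 122 120
163 193 127 123 121 110 115 120 118 117 117 80 77 116 117 115 103 77 81 81 80 81 81 81 118 253 247 247 247 247 247 247 247 240 234 228 247 243 131
167 193 118 122 126 123 119 110 117 118 116 120 114 116 115 115 116 115 80 77 83 79 112 78 244 247 247 247 247 247 247 247 247 231 233 234 160 253 175
171 193 123 120 117 123 125 121 118 112 118 116 115 121 113 116 115 115 116 115 75 71 182 160 249 247 247 247
[... 972 characters left out ...]
 118 109
199 193 128 125 124 121 123 125 123 122 117 122 126 120 124 120 118 113 119 122 119 254 247 249 109 119 110 114 114 102 146 223 111 111 118 121 124 122 124
203 193 125 128 128 125 125 119 125 124 120 122 116 125 124 120 124 117 116 115 121 254 250 254 114 114 115 118 109 118 117 116 117 116 114 117 122 125 124
207 193 119 121 126 129 124 127 123 120 125 125 121 121 118 126 123 120 124 118 115 117 120 121 115 111 116 115 116 115 110 120 116 119 117 116 116 118 123
211 193 120 114 122 120 125 129 126 126 122 122 126 125 123 119 120 125 119 121 124 119 117 118 121 121 111 114 116 114 119 110 113 120 115 119 116 116 117
[-0.5   0.55  0.46  1.48  0.   -1.17] [-0.001 -0.328  0.945  0.001]
```

{"name": "apply_moves", "arguments": {
  "moves": [-0.05,0.06,-1.5,0,0,0,-0.05,0.06,-2.8,0,0,0,-0.05,0.06,-3.8,0,0,0,-0.05,0.06,-4.6,0,0,0,-0.05,0.06,-5.1,0,0,0,-0.05,0.06,-5.32,0,0,0,-0.05,0.06,-5.32,0,0,0,-0.05,0.06,-5.32,0,0,0]
}}

```text
clock: 36.25
tcp_pos: [0.6393, -0.2541, 0.1287]
orientation: [0.0, -0.329, 0.944, -0.0]
wrist_force: [-0.9, -0.5, -0.2]
finger_gap: 0.0344
grip_force: 0.0
```

{"name": "apply_moves", "arguments": {
  "moves": [0,0,0,0,0,0,0,0,0,0,0,0,0,0,0,0,0,0,0,0,0,0,0,0,0,0,0,0,0,0,0,0,0,0,0,0,0,0,0,0,0,0],
  "claw": 0
}}

```text
clock: 36.83
tcp_pos: [0.6398, -0.2546, 0.1294]
orientation: [0.001, -0.329, 0.944, -0.001]
wrist_force: [0.5, -1.0, 5.3]
finger_gap: 0.0066
grip_force: 61.3
```

{"name": "apply_moves", "arguments": {
  "moves": [0,0,0.5,0,0,0,0,0,1,0,0,0,0,0,2,0,0,0,0,0,3,0,0,0,0,0,4,0,0,0,0,0,5,0,0,0,0,0,5.8,0,0,0,0,0,5.8,0,0,0]
}}

```text
clock: 37.5
tcp_pos: [0.6402, -0.2546, 0.278]
orientation: [0.002, -0.329, 0.944, -0.002]
wrist_force: [0.3, -0.8, 1.1]
finger_gap: 0.0069
grip_force: 60.4
```

{"name": "apply_moves", "arguments": {
  "moves": [-0.7,1,0,0,0,-0.05,-1.5,2.2,0,0,0,-0.1,-2.2,3.4,0,0,0,-0.2,-2.9,4.6,0,0,0,-0.3,-3.6,5.8,0,0,0,-0.4,-4.3,7,0,0,0,-0.5,-5,8.3,0,0,0,-0.547,-5.6,9.6,0,0,0,-0.547,-6.2,10.9,0,0,0,-0.547,-6.6,11.9,0,0,0,-0.547,-6.72,12.38,0,0,0,-0.547,-6.72,12.38,-0.2,0,0,-0.547,-6.72,12.38,-0.3,0,0,-0.547,-6.72,12.38,-0.3,0,0,-0.547]
}}

```text
clock: 38.67
tcp_pos: [0.4706, 0.055, 0.2642]
orientation: [-0.001, -0.062, 0.998, 0.0]
wrist_force: [0.2, -0.2, -0.6]
finger_gap: 0.0067
grip_force: 60.4
```

```bash
python3 - <<'E'
from h import *
wall("w16",-1.447,lambda q,d:(q,-.13-d),(-.1,-.09,-.08,0.01,.03))
E
```

```text
[0.47087122 0.05470875 0.26462527] [-9.88097014e-04 -6.16375608e-02  9.98098109e-01  2.01146474e-05] 38.7167
barend [216.5 224.1]
barmid [230.8 224.1]
tip [224.8 212.5]
tool in basin [-0.0449 -0.1353]
-0.1 [259. 136.] 237 237 237 237 237 237 237 237 237 239 237 161 152 223 240 242 239 228 205 166 45 45 45 46 47 48 50 50 48 48 49 50 50 50 49 49 48 49 50 48 50
-0.09 [259. 146.] 236 236 236 236 236 236 236 236 236 237 236 163 136 181 243 241 211 226 198 151 151 38 46 49 49 50 49 49 52 50 51 51 51 52 52 51 51 52 52 51 52
-0.08 [259. 155.] 236 236 236 236 236 236 236 235 235 211 205 105 100 138 145 151 150 154 171 171 130 43 48 49 51 48 51 49 49 51 51 50 51 52 51 50 51 51 51 51 51
0.01 [259. 231.] 112 113 111 110 109 110 110 110 111 112 114 109 18 18 24 40 81 93 92 92 91 92 91 92 92 90 90 84 87 87 88 87 87 88 87 87 87 87 86 86 87
0.03 [258. 247.] 113 113 110 111 110 111 111 111 111 112 112 111 111 85 22 28 29 56 56 96 93 92 93 92 92 92 92 92 93 91 91 53 33 34 33 34 34 34 32 34 34
210 176 75 73 73 72 70 71 71 71 69 70 70 70 69 69 70 70 70 69 71 52 48 62 113 112 112 110 107 93 93 94
214 176 74 74 74 73 73 73 74 74 75 74 76 76 77 75 75 75 73 72 73 72 44 148 151 151 154 157 157 157 157 157
218 176 73 73 73 73 73 71 70 69 70 70 69 69 71 71 72 72 72 72 72 74 45 145 153 152 153 156 157 156 156 157
222 176 74 74 74 75 75 75 76 76 76 76 75 75 75 75 73 72 74 74 72 73 47 139 151 151 152 155 154 154 154 154
226 176 75 76 77 75 75 75 75 76 76 76 74 76 75 74 73 74 74 74 75 75 54 141 153 153 152 161 159 159 160 160
230 176 79 79 79 79 79 79 79 80 80 80 80 79 78 80 78 77 77 75 76 79 49 110 132 134 131 140 140 141 140 139
234 176 80 79 80 79 79 80 79 80 80 80 81 79 79 80 79 79 79 78 78 80 57 53 51 51 53 52 52 52 51 50
238 176 74 74 74 73 73 73 73 73 72 73 74 75 75 75 75 77 77 78 77 78 57 53 51 52 52 47 35 35 37 31
```

{"name": "apply_moves", "arguments": {
  "moves": [0,0.06,-1,0,0,0,0,0.06,-2,0,0,0,0,0.06,-2.8,0,0,0,0,0.06,-3.4,0,0,0,0,0.06,-3.9,0,0,0,0,0.06,-4.2,0,0,0,0,0.06,-4.4,0,0,0,0,0.06,-4.55,0,0,0,0,0.06,-4.66,0,0,0,0,0.06,-4.68,0,0,0,0,0.06,-4.68,0,0,0]
}}

```text
clock: 39.63
tcp_pos: [0.4716, 0.0568, 0.1493]
orientation: [0.0, -0.062, 0.998, -0.0]
wrist_force: [-0.2, -0.4, -1.0]
finger_gap: 0.0068
grip_force: 60.5
```

{"name": "apply_moves", "arguments": {
  "moves": [0,0,0,0,0,0,0,0,0,0,0,0,0,0,0,0,0,0,0,0,0,0,0,0,0,0,0.6,0,0,0,0,0,1.5,0,0,0,0,0,2.8,0,0,0,0,0,4,0,0,0,0,0,5.5,0,0,0,-2,-2,6,0,0,0,-3,-3,6,0,0,0,-3,-4,6,0,0,0,-3,-4,6,0,0,0],
  "claw": 40
}}

```text
clock: 40.72
tcp_pos: [0.3941, -0.0473, 0.2999]
orientation: [0.0, -0.059, 0.998, -0.001]
wrist_force: [0.4, -0.8, 0.2]
finger_gap: 0.0344
grip_force: 0.0
```

```bash
python3 - <<'E'
from h import *
i,K,T=cam("scene");d,K2,T2=cam("side");np.savez("scene17.npz",i=i,K=K,T=T);np.savez("side17.npz",i=d,K=K2,T=T2)
a=cv2.resize(i[150:290,270:460],(570,420),interpolation=cv2.INTER_CUBIC);b=cv2.resize(d[70:220,195:300],(294,420),interpolation=cv2.INTER_CUBIC)
c=np.hstack([a[:,:500],b]);print(c.shape);save("w17",c)
s=status.get_state();print(s["tcp_pos"],s["clock"])
E
```

```text
(420, 794, 3)
[ 0.39574005 -0.04454037  0.29933487] 40.8167
```

View pics/w17.png

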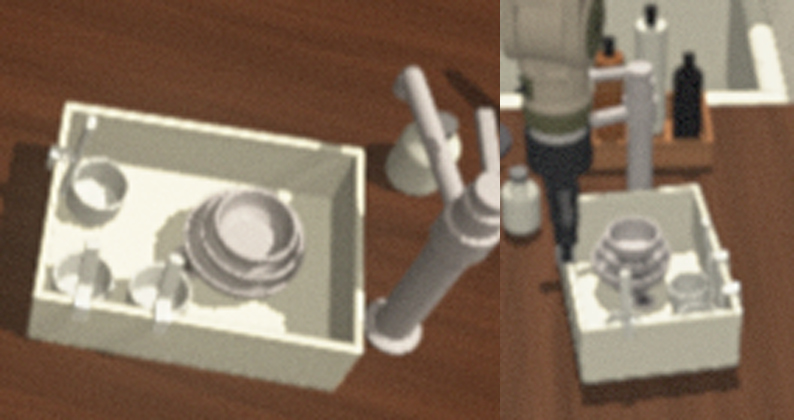

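```bash
python3 - <<'E'
from h import *
S=np.load("scene17.npz");D=np.load("side17.npz")
# crop coords scene: x3 offset (270,150); side: x2.8 offset(195,70), shift 500
sc=lambda x,y:(270+x/3,150+y/3)
sd=lambda x,y:(195+(x-500)/2.8,70+y/2.8)
print("base scene",ray(S["K"],S["T"],*sc(395,333),.004).round(4))
w=np.load("w9.npz");i,K,T=w["i"],w["K"],w["T"]
w7=np.load("w7.npz");print("base wrist",ray(w7["K"],w7["T"],251,46,.004).round(4))
s0=lambda x,y:(275+x/4.4,165+y/4.4);d0=lambda x,y:(200+x/4.4,85+y/4.4)
for z in(.27,.28,.285):print("valve top by scene ray z",z,ray(S["K"],S["T"],*s0(709,212),z).round(4),ray(D["K"],D["T"],*d0(199,40),z).round(4))
for z in(.272,.278):print("lever tip",z,ray(S["K"],S["T"],*s0(690,94),z).round(4),ray(S["K"],S["T"],*s0(703,185),z).round(4))
for z in(.207,.217):print("spout end/near",z,ray(S["K"],S["T"],*s0(583,38),z).round(4),ray(S["K"],S["T"],*s0(648,215),z).round(4))
# mask of spout in scene0: axis fit
i0=np.load("scene0.npz")["i"];h=cv2.cvtColor(i0,cv2.COLOR_BGR2HSV);m=((h[...,1]<60)&(h[...,2]>100))
for y in range(172,222,4):
    r=m[y,395:450].astype(int);print(y,(395+np.flatnonzero(np.diff(np.r_[0,r,0]))).reshape(-1,2).tolist())
E
```

```text
base scene [0.5109 0.4087 0.004 ]
base wrist [0.5016 0.4009 0.004 ]
valve top by scene ray z 0.27 [0.498  0.4071 0.27  ] [0.5067 0.4059 0.27  ]
valve top by scene ray z 0.28 [0.5051 0.4039 0.28  ] [0.506  0.3888 0.28  ]
valve top by scene ray z 0.285 [0.5086 0.4023 0.285 ] [0.5056 0.3802 0.285 ]
lever tip 0.272 [0.4227 0.39   0.272 ] [0.4827 0.402  0.272 ]
lever tip 0.278 [0.4275 0.3881 0.278 ] [0.4871 0.4    0.278 ]
spout end/near 0.207 [0.3491 0.3418 0.207 ] [0.4672 0.3933 0.207 ]
spout end/near 0.217 [0.3572 0.3395 0.217 ] [0.4741 0.3904 0.217 ]
172 [[406, 409]]
176 [[403, 412]]
180 [[403, 405], [406, 413]]
184 [[407, 415]]
188 [[408, 420], [429, 435]]
192 [[406, 422], [430, 436]]
196 [[404, 423], [430, 436]]
200 [[402, 423], [431, 436]]
204 [[399, 422], [431, 437]]
208 [[400, 424], [430, 439]]
212 [[402, 426], [427, 443]]
216 [[418, 423], [424, 427], [429, 443]]
220 [[418, 421], [425, 441]]
```

{"name": "apply_moves", "arguments": {
  "moves": [0,1.5,0,0,0,0,-0.2,3,0,0,0,0.05,-0.3,4.5,0,0,0,0.1,-0.4,6,0,0,0,0.15,-0.5,7.5,0,0,0,0.2,-0.6,9,0,0,0,0.276,-0.7,10.5,0,0,0,0.276,-0.75,12,0,0,0,0.276,-0.75,13.5,0,0,0,0.276,-0.75,14.8,0,0,0,0.276,-0.75,15.8,0,0,0,0.276,-0.75,15.8,0,0,0,0.276,-0.75,15.8,0,0,0,0.276],
  "claw": 65,
  "newtons": 25
}}

```text
clock: 41.9
tcp_pos: [0.3762, 0.3541, 0.2978]
orientation: [-0.001, -0.201, 0.98, -0.0]
wrist_force: [0.4, -0.9, 0.4]
finger_gap: 0.0553
grip_force: 0.0
```

```bash
python3 - <<'E'
from h import *
i,K,T=cam("wrist");save("w18",i);s=status.get_state();print(s["tcp_pos"],s["orientation"].round(3),s["joint_pos"].round(2),s["clock"],s["finger_gap"])
g=cv2.cvtColor(i,cv2.COLOR_BGR2GRAY)
for a in(.3,.4,.5):
  print(a,[proj(K,T,[.506-r*np.cos(a),.406-r*np.sin(a),.217]).round().tolist() for r in(.05,.1,.14,.17)])
h=cv2.cvtColor(i,cv2.COLOR_BGR2HSV)
for y in range(60,240,12):print(y,*g[y,190:340:5])
E
```

```text
[0.37635634 0.35299058 0.29806798] [-0.001 -0.2    0.98  -0.   ] [0.6  0.19 0.03 1.41 0.   0.19] 41.95 0.05531902263899467
0.3 [[256.0, 301.0], [262.0, 252.0], [268.0, 208.0], [272.0, 173.0]]
0.4 [[251.0, 301.0], [251.0, 251.0], [251.0, 207.0], [251.0, 171.0]]
0.5 [[245.0, 301.0], [239.0, 251.0], [234.0, 208.0], [230.0, 172.0]]
60 90 87 88 79 85 89 84 87 84 84 84 84 87 80 82 82 81 83 80 79 85 82 86 85 82 83 85 86 85 88
72 90 90 84 88 89 90 89 88 81 84 87 84 83 84 86 87 86 86 82 84 84 83 84 80 77 83 81 86 85 83
84 77 80 83 86 89 89 85 84 88 91 88 89 85 82 84 84 85 82 86 87 87 87 84 83 82 84 85 85 81 78
96 85 85 85 81 77 80 81 84 86 88 83 85 86 85 92 88 88 87 85 85 86 86 81 88 89 90 88 86 84 84
108 91 92 93 82 85 87 87 88 77 80 80 82 85 87 84 84 84 86 84 94 88 87 90 84 88 90 86 82 86 90
120 64 82 89 89 90 94 94 85 86 86 86 87 84 80 78 82 54 57 59 58 56 70 88 85 91 90 85 90 85 87
132 58 61 62 97 92 95 89 91 90 93 92 86 88 85 87 58 57 56 54 122 147 159 204 212 219 225 230 85 86 88
144 117 52 55 67 84 86 89 93 96 98 93 89 93 92 93 59 61 57 108 143 153 154 65 172 175 177 177 238 87 85
156 246 227 130 134 133 133 134 133 146 103 85 87 92 94 94 94 91 88 59 112 189 194 148 172 175 177 235 76 83 85
168 183 183 178 239 184 177 212 244 246 246 126 140 142 173 118 88 84 90 93 93 92 92 93 114 83 83 87 87 83 87
180 183 183 182 183 183 183 183 182 240 184 137 144 147 131 111 80 83 82 82 85 85 90 93 94 89 89 90 90 91 92
192 178 183 183 183 184 183 183 163 249 81 137 144 147 218 109 85 85 86 83 76 75 79 79 80 78 82 84 89 93 92
204 130 185 183 183 183 183 184 233 92 90 172 216 240 219 105 84 82 87 88 90 89 86 86 86 85 75 77 79 78 77
216 116 184 184 183 184 183 171 192 88 91 171 217 238 219 110 90 89 89 84 86 83 86 81 83 83 84 81 78 78 81
228 155 182 182 183 183 175 171 58 60 53 168 216 237 219 110 89 85 84 88 89 85 91 91 87 84 84 84 86 83 84
```

{"name": "apply_moves", "arguments": {
  "moves": [0,0,-1,0,0,0,0,0,-2,0,0,0,0,0,-3,0,0,0,0,0,-3.7,0,0,0,0,0,-4.02,0,0,0,0,0,-4.02,0,0,0,0,0,-4.02,0,0,0]
}}

```text
clock: 42.53
tcp_pos: [0.3775, 0.3514, 0.1989]
orientation: [0.0, -0.198, 0.98, 0.0]
wrist_force: [-0.5, -0.2, 0.8]
finger_gap: 0.0555
grip_force: 0.0
```

{"name": "apply_moves", "arguments": {
  "moves": [0,0,0,0,0,0,0,0,0,0,0,0,0,0,0,0,0,0,0,0,0,0,0,0,0,0,0,0,0,0,0,0,0,0,0,0],
  "claw": 0
}}

```text
clock: 43.03
tcp_pos: [0.3781, 0.3521, 0.1997]
orientation: [0.001, -0.199, 0.98, 0.0]
wrist_force: [0.2, -1.5, 6.7]
finger_gap: 0.0191
grip_force: 24.4
```

```bash
python3 - <<'E'
from h import *
s=status.get_state();print(s["tcp_pos"],s["finger_gap"])
p0=np.array([.377,.3515])
for d in np.arange(.12,1.09,.12):
    a=.4+d;print(round(d,2),((np.array([.506-.14*np.cos(a),.406-.14*np.sin(a)])-p0)/.025).round(2))
E
```

```text
[0.37813952 0.35206363 0.19971712] 0.019085571668404848
0.12 [ 0.3 -0.6]
0.24 [ 0.67 -1.16]
0.36 [ 1.1  -1.68]
0.48 [ 1.59 -2.14]
0.6 [ 2.13 -2.53]
0.72 [ 2.72 -2.86]
0.84 [ 3.34 -3.12]
0.96 [ 3.99 -3.3 ]
1.08 [ 4.65 -3.4 ]
```

{"name": "apply_moves", "arguments": {
  "moves": [0.15,-0.3,0,0,0,0.06,0.3,-0.6,0,0,0,0.12,0.48,-0.88,0,0,0,0.18,0.67,-1.16,0,0,0,0.24,0.88,-1.42,0,0,0,0.3,1.1,-1.68,0,0,0,0.36,1.34,-1.91,0,0,0,0.42,1.59,-2.14,0,0,0,0.48,1.86,-2.34,0,0,0,0.54,2.13,-2.53,0,0,0,0.6,2.42,-2.7,0,0,0,0.66,2.72,-2.86,0,0,0,0.72,3.03,-2.99,0,0,0,0.78,3.34,-3.12,0,0,0,0.84,3.66,-3.21,0,0,0,0.9,3.99,-3.3,0,0,0,0.96,4.32,-3.35,0,0,0,1.02,4.65,-3.4,0,0,0,1.08,4.65,-3.4,0,0,0,1.08,4.65,-3.4,0,0,0,1.08]
}}

```text
clock: 44.7
tcp_pos: [0.4939, 0.2682, 0.1997]
orientation: [0.001, -0.675, 0.738, 0.001]
wrist_force: [-2.4, 3.6, 6.4]
finger_gap: 0.0191
grip_force: 26.1
```

{"name": "apply_moves", "arguments": {
  "moves": [0,0,0,0,0,0,0,0,0,0,0,0,0,0,0,0,0,0,0,0,0,0,0,0,0,0,1,0,0,0,0,0,2.5,0,0,0,0,0,4,0,0,0,0,0,5.5,0,0,0,0,0,5.5,0,0,0],
  "claw": 65
}}

```text
clock: 45.45
tcp_pos: [0.4957, 0.2676, 0.3437]
orientation: [0.005, -0.674, 0.738, -0.002]
wrist_force: [0.9, 1.3, 0.1]
finger_gap: 0.0558
grip_force: 0.0
```

```bash
python3 - <<'E'
from h import *
i,K,T=cam("wrist");save("w19",i);s=status.get_state();print(s["tcp_pos"],s["orientation"].round(3),s["joint_pos"].round(2),s["clock"])
g=cv2.cvtColor(i,cv2.COLOR_BGR2GRAY)
for a in(1.4,1.48,1.56):
  print(a,[proj(K,T,[.506-r*np.cos(a),.406-r*np.sin(a),.217]).round().tolist() for r in(.05,.1,.14,.17)])
for y in range(150,250,10):print(y,*g[y,200:310:4])
print("lever pred",[proj(K,T,[.506-r*np.cos(a),.406-r*np.sin(a),.278]).round().tolist() for a in(.12,.2) for r in(.03,.08)])
E
```

```text
[0.49542209 0.26748637 0.34046774] [ 0.004 -0.674  0.738 -0.002] [ 0.35  0.28  0.24  1.53  0.   -1.13] 45.5
1.4 [[261.0, 272.0], [265.0, 229.0], [269.0, 192.0], [272.0, 162.0]]
1.48 [[258.0, 272.0], [258.0, 229.0], [258.0, 191.0], [258.0, 161.0]]
1.56 [[254.0, 272.0], [250.0, 229.0], [247.0, 192.0], [244.0, 162.0]]
150 237 235 235 235 235 235 207 145 105 179 119 170 147 127 128 123 212 209 211 215 172 113 203 94 132 199 235 235
160 143 236 235 235 235 235 236 166 111 212 101 165 173 132 155 154 114 207 217 164 117 95 214 168 101 235 235 235
170 101 155 237 236 235 235 235 235 201 191 206 93 122 178 205 199 166 118 111 102 89 191 203 125 149 152 153 153
180 102 100 147 235 235 235 236 235 236 236 243 171 144 177 202 199 168 184 128 214 151 154 153 154 153 154 154 153
190 103 102 130 154 153 153 154 154 153 154 154 153 128 175 200 201 169 150 154 154 154 153 153 154 154 154 154 156
200 103 102 101 153 153 153 153 154 153 154 153 154 146 173 196 202 171 122 110 112 113 113 113 113 112 113 113 113
210 99 103 102 101 144 121 111 112 113 113 114 114 113 169 193 205 174 107 113 114 113 114 113 112 109 140 179 217
220 228 102 103 113 114 114 114 114 113 114 113 113 112 165 193 207 174 118 129 151 65 69 73 74 73 73 70 74
230 206 180 192 221 232 218 209 127 62 70 69 64 177 160 192 213 177 100 180 72 71 72 73 74 74 70 74 77
240 25 27 73 73 76 78 73 74 67 74 68 71 196 156 191 216 180 117 202 72 76 72 71 75 72 71 77 24
lever pred [[290.0, 350.0], [345.0, 341.0], [289.0, 348.0], [343.0, 336.0]]
```

{"name": "apply_moves", "arguments": {
  "moves": [0,0,0.4,0,0,-0.12,-0.2,0.5,0.4,0,0,-0.24,-0.4,1,0.4,0,0,-0.36,-0.6,1.5,0.4,0,0,-0.48,-0.8,2,0.4,0,0,-0.6,-1,2.5,0.4,0,0,-0.72,-1.2,3,0.4,0,0,-0.84,-1.4,3.7,0.4,0,0,-0.96,-1.6,4.4,0.4,0,0,-1.08,-1.8,5,0.4,0,0,-1.2,-1.86,5.2,0.4,0,0,-1.32,-1.86,5.2,0.4,0,0,-1.32,-1.86,5.2,0.4,0,0,-1.32],
  "claw": 60
}}

```text
clock: 46.58
tcp_pos: [0.4468, 0.3968, 0.3447]
orientation: [-0.001, -0.082, 0.997, -0.001]
wrist_force: [0.4, -0.1, 0.3]
finger_gap: 0.0514
grip_force: 0.0
```

```bash
python3 - <<'E'
from h import *
i,K,T=cam("wrist");save("w20",i);s=status.get_state();print(s["tcp_pos"],s["orientation"].round(3),s["joint_pos"].round(2),s["clock"],s["finger_gap"])
g=cv2.cvtColor(i,cv2.COLOR_BGR2GRAY)
for a in(.08,.16,.24):
  print(a,[proj(K,T,[.506-r*np.cos(a),.406-r*np.sin(a),.278]).round().tolist() for r in(.03,.05,.06,.08)])
for y in range(160,280,8):print(y,*g[y,205:315:4])
E
```

```text
[0.44700589 0.39649022 0.34495425] [-0.001 -0.082  0.997 -0.   ] [ 0.59  0.36  0.37  1.58 -0.    0.43] 46.6333 0.05135534456191054
0.08 [[257.0, 248.0], [259.0, 225.0], [260.0, 213.0], [262.0, 188.0]]
0.16 [[254.0, 248.0], [254.0, 225.0], [254.0, 213.0], [254.0, 188.0]]
0.24 [[251.0, 248.0], [249.0, 225.0], [248.0, 213.0], [246.0, 188.0]]
160 189 178 248 174 175 91 92 91 92 93 93 91 90 91 92 90 87 85 86 87 89 87 85 85 86 87 89 88
168 190 170 248 174 176 92 91 88 84 83 84 84 87 90 89 91 90 88 86 89 89 92 93 94 94 93 95 90
176 188 174 248 174 177 88 88 88 88 88 88 89 90 90 92 94 93 90 87 86 88 89 89 91 90 91 90 90
184 187 170 248 154 122 60 61 61 106 142 140 215 129 224 227 107 84 84 85 85 87 87 89 90 92 95 95 97
192 188 156 179 119 122 57 58 59 105 145 142 146 139 119 132 231 95 90 91 93 92 90 88 88 89 89 88 86
200 187 151 179 119 119 87 76 78 60 146 145 145 140 120 131 232 83 87 88 89 90 90 92 93 94 95 93 92
208 188 168 180 117 178 86 89 90 90 145 144 144 142 121 129 94 85 87 90 89 89 88 88 89 89 90 91 92
216 188 166 180 173 179 89 89 88 87 142 145 145 144 116 125 136 83 86 87 86 86 84 86 87 85 84 85 85
224 168 153 106 132 167 93 90 103 110 202 223 227 230 119 128 131 128 86 87 87 89 87 84 81 81 82 85 87
232 100 179 161 151 145 143 142 111 151 191 223 226 225 195 206 241 139 100 91 89 88 89 91 90 83 56 103 98
240 31 128 136 142 145 149 143 128 111 179 221 224 230 124 128 134 234 178 94 93 94 95 94 95 48 30 50 109
248 31 71 247 139 88 87 155 106 155 169 220 224 224 137 234 177 136 238 85 84 84 88 91 93 39 30 30 48
256 30 84 252 87 89 92 133 144 111 150 221 221 228 160 132 125 235 111 88 86 86 87 89 90 30 31 31 33
264 30 49 87 88 88 86 155 161 228 229 230 231 232 232 233 239 134 141 86 88 89 91 91 92 34 30 32 31
272 31 88 84 84 85 85 117 227 228 227 229 228 229 230 229 230 238 86 87 87 84 86 86 86 92 30 31 31
```

{"name": "apply_moves", "arguments": {
  "moves": [0,-0.16,-0.8,0,0,0,0,-0.16,-1.6,0,0,0,0,-0.16,-2.4,0,0,0,0,-0.16,-3,0,0,0,0,-0.16,-3.22,0,0,0,0,-0.16,-3.22,0,0,0,0,-0.16,-3.22,0,0,0]
}}

```text
clock: 47.22
tcp_pos: [0.4473, 0.3924, 0.2657]
orientation: [0.0, -0.08, 0.997, 0.0]
wrist_force: [0.1, 0.0, 1.0]
finger_gap: 0.0511
grip_force: 0.0
```

{"name": "apply_moves", "arguments": {
  "moves": [0,0,0,0,0,0,0,0,0,0,0,0,0,0,0,0,0,0,0,0,0,0,0,0,0,0,0,0,0,0,0,0,0,0,0,0],
  "claw": 0,
  "newtons": 30
}}

```text
clock: 47.72
tcp_pos: [0.4476, 0.3928, 0.2665]
orientation: [0.001, -0.08, 0.997, 0.0]
wrist_force: [-1.1, -2.8, 5.3]
finger_gap: 0.013
grip_force: 32.1
```

```bash
python3 - <<'E'
from h import *
s=status.get_state();q=s["orientation"];print(s["tcp_pos"],s["finger_gap"],s["wrist_force"],s["ft_torque"],2*np.arctan2(q[1],-q[2]))
p0=np.array([.506-.06*np.cos(.16),.4015-.06*np.sin(.16)])
for d in np.linspace(.075,.75,10):
    a=.16+d;print(round(d,3),((np.array([.506-.06*np.cos(a),.4015-.06*np.sin(a)])-p0)/.025).round(2))
E
```

```text
[0.44756335 0.39282907 0.26647913] 0.012951288700754932 [-1.05282216 -2.80223895  5.29839246] [-0.46009068  0.01853044 -0.03096736] -6.123086478904492
0.075 [ 0.04 -0.18]
0.15 [ 0.08 -0.35]
0.225 [ 0.15 -0.52]
0.3 [ 0.22 -0.68]
0.375 [ 0.3  -0.84]
0.45 [ 0.4  -0.99]
0.525 [ 0.51 -1.14]
0.6 [ 0.63 -1.27]
0.675 [ 0.76 -1.4 ]
0.75 [ 0.9  -1.51]
```

{"name": "apply_moves", "arguments": {
  "moves": [0.04,-0.18,0,0,0,0.075,0.08,-0.35,0,0,0,0.15,0.15,-0.52,0,0,0,0.225,0.22,-0.68,0,0,0,0.3,0.3,-0.84,0,0,0,0.375,0.4,-0.99,0,0,0,0.45,0.51,-1.14,0,0,0,0.525,0.63,-1.27,0,0,0,0.6,0.76,-1.4,0,0,0,0.675,0.9,-1.51,0,0,0,0.75,0.9,-1.51,0,0,0,0.75,0.9,-1.51,0,0,0,0.75,0.9,-1.51,0,0,0,0.75]
}}

```text
clock: 48.8
tcp_pos: [0.469, 0.3573, 0.2665]
orientation: [0.001, -0.441, 0.898, 0.002]
wrist_force: [-4.0, 4.9, 4.6]
finger_gap: 0.0135
grip_force: 32.5
```

{"name": "apply_moves", "arguments": {
  "moves": [0,0,0,0,0,0,0,0,0,0,0,0,0,0,0,0,0,0,0,0,0,0,0,0,0,0,1,0,0,0,0,0,2,0,0,0,0,0,3.5,0,0,0,0,0,4,0,0,0,0,0,4,0,0,0],
  "claw": 60
}}

```text
clock: 49.55
tcp_pos: [0.4709, 0.3555, 0.3694]
orientation: [0.003, -0.439, 0.898, 0.0]
wrist_force: [-0.3, 0.3, -0.0]
finger_gap: 0.0514
grip_force: 0.0
```

```bash
python3 - <<'E'
from h import *
i,K,T=cam("wrist");save("w21",i);s=status.get_state();print(s["tcp_pos"],s["orientation"].round(3),s["clock"],s["finger_gap"])
g=cv2.cvtColor(i,cv2.COLOR_BGR2GRAY)
for a in(.83,.91,.99):
  print(a,[proj(K,T,[.506-r*np.cos(a),.4015-r*np.sin(a),.278]).round().tolist() for r in(.03,.05,.06,.08)])
for y in range(160,270,8):print(y,*g[y,205:315:4])
j,Ks,Ts=cam("scene");np.savez("scene21.npz",i=j,K=Ks,T=Ts);hsv=cv2.cvtColor(j,cv2.COLOR_BGR2HSV)
E
```

```text
[0.47051605 0.35539972 0.36701958] [ 0.002 -0.439  0.898  0.   ] 49.6 0.05103116728475584
0.83 [[257.0, 233.0], [259.0, 211.0], [260.0, 201.0], [262.0, 178.0]]
0.91 [[255.0, 232.0], [255.0, 211.0], [255.0, 200.0], [255.0, 178.0]]
0.99 [[252.0, 233.0], [250.0, 211.0], [249.0, 201.0], [247.0, 178.0]]
160 222 211 181 127 171 172 171 171 173 119 210 246 74 82 82 76 83 86 84 81 78 75 82 82 79 80 70 75
168 200 220 222 194 157 172 172 121 158 164 53 56 65 79 80 85 76 82 82 83 78 77 80 83 85 81 82 77
176 170 184 210 223 208 177 123 166 53 57 54 61 159 158 163 93 84 80 78 81 85 83 82 78 74 82 83 81
184 170 170 151 203 221 220 190 143 74 57 134 110 211 214 222 149 206 79 86 79 82 80 84 77 77 80 75 87
192 150 123 177 234 185 212 224 205 122 79 195 93 210 213 223 184 215 75 78 84 79 80 84 85 85 80 79 76
200 169 226 81 88 84 129 203 225 139 126 112 97 209 213 222 187 94 83 80 76 81 85 80 84 79 85 77 77
208 81 73 82 86 85 88 83 126 135 140 132 121 206 213 223 191 100 85 84 83 79 78 83 83 82 84 84 85
216 79 78 80 75 81 86 85 84 107 131 141 112 201 213 224 196 103 100 83 86 81 80 79 81 87 81 83 83
224 83 85 78 77 80 80 79 86 86 112 142 112 197 214 223 200 135 231 100 78 83 85 85 80 80 84 73 56
232 40 85 83 82 81 79 77 81 121 109 101 101 195 215 223 202 101 99 236 80 84 81 85 83 53 41 91 91
240 33 79 79 86 85 81 82 80 176 102 143 99 192 216 224 206 99 235 110 73 83 69 53 54 34 27 46 100
248 32 53 78 83 79 85 84 79 78 133 114 219 222 222 226 229 228 110 235 50 53 52 54 57 34 27 29 45
256 34 41 76 79 78 81 80 84 80 150 217 218 220 222 225 228 229 231 152 52 55 69 70 72 28 28 28 28
264 33 47 81 76 77 81 80 80 81 153 220 221 222 224 224 225 227 229 123 70 72 71 65 131 38 27 27 27
```

{"name": "apply_moves", "arguments": {
  "moves": [-1,-1,0.5,0,0,0,-2,-2,1,0,0,0,-3,-3.2,1,0,0,0,-3,-4.5,1,0,0,0,-3,-6,1,0,0,0,-3,-7.5,1,0,0,0,-3,-9,1,0,0,0,-3,-10.5,1,0,0,0,-3,-12,1,0,0,0,-3,-12,1,0,0,0,-3,-12,1,0,0,0]
}}

```text
clock: 50.57
tcp_pos: [0.3941, 0.0531, 0.3887]
orientation: [-0.001, -0.437, 0.899, 0.001]
wrist_force: [0.7, 0.3, -0.2]
finger_gap: 0.0513
grip_force: 0.0
```

```bash
python3 - <<'E'
from h import *
a=np.load("scene17.npz");j,K,T=cam("scene");d0=np.load("side17.npz")["i"];d,K2,T2=cam("side")
for n,x,y in(("scene",a["i"],j),("side",d0,d)):
    f=(np.abs(cv2.GaussianBlur(x,(5,5),0).astype(int)-cv2.GaussianBlur(y,(5,5),0)).max(2)>30).astype(np.uint8)
    k,lab,st,ce=cv2.connectedComponentsWithStats(f);print(n,[s.tolist() for s in st[1:] if s[4]>25])
print(status.get_state()["clock"],status.get_state()["tcp_pos"])
E
```

```text
scene [[251, 0, 88, 82, 2448], [308, 0, 43, 39, 548], [352, 0, 8, 11, 69], [363, 0, 19, 51, 325], [253, 36, 24, 24, 427], [308, 36, 52, 22, 540], [290, 49, 54, 74, 2044], [258, 77, 32, 17, 251], [349, 79, 42, 31, 366], [385, 79, 9, 17, 56], [246, 93, 95, 50, 1260], [331, 105, 19, 21, 187], [177, 113, 22, 29, 152], [222, 117, 17, 21, 69], [196, 143, 22, 21, 186], [148, 146, 28, 25, 305], [232, 170, 18, 12, 125], [402, 171, 15, 21, 188], [210, 183, 24, 9, 144], [411, 185, 27, 32, 378], [376, 197, 8, 4, 28], [363, 203, 26, 14, 168], [391, 211, 26, 16, 225], [342, 219, 19, 17, 154], [388, 221, 4, 10, 38], [314, 228, 8, 7, 48]]
side [[63, 0, 11, 23, 57], [74, 0, 154, 25, 1866], [38, 7, 17, 24, 88], [109, 15, 109, 96, 3400], [67, 29, 34, 84, 712], [104, 32, 45, 129, 1072], [226, 51, 7, 41, 218], [203, 53, 6, 9, 48], [197, 64, 46, 101, 1997], [90, 112, 17, 28, 299], [242, 113, 5, 19, 84], [79, 142, 13, 20, 167], [72, 165, 13, 16, 83], [222, 164, 8, 5, 31], [75, 176, 9, 16, 59], [91, 177, 20, 22, 117], [122, 190, 33, 73, 755], [206, 236, 14, 24, 139], [225, 243, 12, 32, 159], [83, 248, 6, 13, 40], [85, 265, 6, 11, 27], [139, 265, 21, 5, 57], [182, 271, 28, 13, 216], [128, 299, 36, 10, 136], [197, 304, 18, 11, 141], [222, 306, 12, 8, 71]]
50.6667 [0.39418881 0.05520425 0.38921974]
```

```bash
python3 -c "
from workcell import job;print(job.hand_in())"
```

```text
the job is handed in; nothing more can be done
None
```

The job is handed in after about 51 s of robot time. The three lids are nested in the basin, largest at the bottom, and all three dippers hang by their hooks on the rim. The spout is swung over the basin at about 1.36 rad and the lever stands at about 0.785 rad. All of this was read from the cameras; the hand-in gave no verdict.

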